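# Squeeze-test printed scissor clamps and sort stock from repair

## Task

Squeeze the two handles of each of the three printed scissor clamps together to find out whether its hinge moves or came off the printer fused. Lay every clamp that closes, squeezed shut, side by side and flat in the deep stock box, and lay every clamp that will not close flat in the shallow repair tray. Set them down rather than drop them, the same way up as you found them, and leave the mug, the glue bottle and the pen box where they are.

Things in the scene. Friction and masses are not known exactly. Their poses are not given: they have to be found in the camera images.
- clamp_a_pivot (a point): Printed grey scissor clamp A (plier shape, two arms crossing at a pivot, lying flat, 20 mm thick, 144 mm long, about 90 g; all clamps look the same): centre of its pivot, half-way up (10 mm above its underside). z up; x lies along the first arm, towards the jaws. The jaws reach 46 mm ahead of the pivot and the handles 99 mm behind it.
- clamp_a_grip1 (a point): Clamp A: centre of the first handle, half-way up, 55 mm behind the pivot. Each handle is a straight bar 10 mm wide and 20 mm tall from 15 to 92 mm behind the pivot, with a 14 mm round knob at its end. The pair spans 22 mm over the outsides when closed, about 46 to 54 mm here when open as found.
- clamp_a_grip2 (a point): Clamp A: the same point on the second handle. Half-way between the two points is where to squeeze, along the line joining them. The two points are 12 mm apart when the clamp is fully closed and 36 to 44 mm apart as found. No spring: a free hinge closes under about 3 N on the handles and stays where it is left; a fused one does not yield to any gripper (about 20 N is ample).
- clamp_b_pivot (a point): Printed grey scissor clamp B (plier shape, two arms crossing at a pivot, lying flat, 20 mm thick, 144 mm long, about 90 g; all clamps look the same): centre of its pivot, half-way up (10 mm above its underside). z up; x lies along the first arm, towards the jaws. The jaws reach 46 mm ahead of the pivot and the handles 99 mm behind it.
- clamp_b_grip1 (a point): Clamp B: centre of the first handle, half-way up, 55 mm behind the pivot. Each handle is a straight bar 10 mm wide and 20 mm tall from 15 to 92 mm behind the pivot, with a 14 mm round knob at its end. The pair spans 22 mm over the outsides when closed, about 46 to 54 mm here when open as found.
- clamp_b_grip2 (a point): Clamp B: the same point on the second handle. Half-way between the two points is where to squeeze, along the line joining them. The two points are 12 mm apart when the clamp is fully closed and 36 to 44 mm apart as found. No spring: a free hinge closes under about 3 N on the handles and stays where it is left; a fused one does not yield to any gripper (about 20 N is ample).
- clamp_c_pivot (a point): Printed grey scissor clamp C (plier shape, two arms crossing at a pivot, lying flat, 20 mm thick, 144 mm long, about 90 g; all clamps look the same): centre of its pivot, half-way up (10 mm above its underside). z up; x lies along the first arm, towards the jaws. The jaws reach 46 mm ahead of the pivot and the handles 99 mm behind it.
- clamp_c_grip1 (a point): Clamp C: centre of the first handle, half-way up, 55 mm behind the pivot. Each handle is a straight bar 10 mm wide and 20 mm tall from 15 to 92 mm behind the pivot, with a 14 mm round knob at its end. The pair spans 22 mm over the outsides when closed, about 46 to 54 mm here when open as found.
- clamp_c_grip2 (a point): Clamp C: the same point on the second handle. Half-way between the two points is where to squeeze, along the line joining them. The two points are 12 mm apart when the clamp is fully closed and 36 to 44 mm apart as found. No spring: a free hinge closes under about 3 N on the handles and stays where it is left; a fused one does not yield to any gripper (about 20 N is ample).
- stock: Stock box: the DEEP open-topped white plastic box, 210 x 180 mm outside, walls 45 mm high and 5 mm thick, floor 5 mm, blank paper card on its front end, fixed to the desk. Origin: centre of its underside; x along its 210 mm length, z up. Room for two closed clamps side by side, lengthwise.
- repair: Repair tray: the SHALLOW open aluminium tray, 210 x 180 mm outside, walls only 15 mm high and 5 mm thick, floor 5 mm, fixed to the desk. Origin: centre of its underside; x along its 210 mm length, z up.
- mug: Bystander: white mug, 80 mm wide, 95 mm tall; origin at the centre of its underside.
- glue: Bystander: glue bottle, 44 mm wide, 110 mm tall; origin at the centre of its underside.
- pen_box: Bystander: open orange printed pen box, 60 x 110 x 50 mm; origin at the centre of its underside.
Things that resemble listed ones, but are neither listed nor needed, are in the scene too. What is shaped like the part that bears clamp_c_pivot but green is not meant. What is shaped like the part that bears clamp_a_pivot but green or orange is not meant.

How it is judged:
By the outcome, as a careful person would: the job done as asked, in the order asked, and still so for the second after the job is handed in, with the robot touching nothing.
It also fails if it takes over 69 s, if anything falls off the work surface, if the arm or the gripper's body presses on something with over 40 N, if the wrist force passes 120 N, or if a joint passes its speed limit or range.

## Robot

A 6-joint arm with a two-finger parallel gripper is mounted at the origin on the work surface. World frame = base frame: x ahead of the robot, y to its left, z up, the work surface at z = 0. Lengths are in m, angles in degrees, forces in N, time in s.
With the tool pointing down it reaches from about 0.25 to 0.725 m from the base axis. Payload 9.7 kg.
Tool frame: the origin (TCP) lies between the finger pads; the fingertips stand 11 mm ahead of it and the grasp point (between the pads) lies 8 mm behind it; z points along the fingers, x is the direction in which the jaws open and shut, and the axes are right-handed (so a half turn about z gives the same grasp; the last joint's range is limited). The gripper opens to 85 mm and grips with 20 to 120 N. Pads are 22 mm wide; open, the fingers measure 114 mm over their backs; the gripper's body (76 mm by 85 mm) begins 54 mm behind the grasp point. The pads swing forward as they close: fully open they stand 13 mm farther back than shut.
Start: joints at [-76.49, 4.979, 10.078, 95.1, 0, 90], TCP at [0.128, -0.535, 0.242] pointing down, gripper open.
Joint ranges: [-179.16, 179.16], [-48.56, 103.87], [-65.8, 70.77], [-126.05, 130.52], [-82.76, 87.17], [-180, 180]. Speed limits (degrees/s): [127.2, 127.2, 147.25, 180, 180, 180].

## Interface

Orientations are given as [roll, pitch, yaw] about the fixed x, y, z axes, in that order (R = Rz(yaw) Ry(pitch) Rx(roll)).
In Python, from workcell import get_obs, camera, job_done, spotter gives the robot as it stands.
- The arm moves only by the tool play_rows, never from a script. Its argument "rows" is a list of rows, each a list of 3 entries, a list of its own where there are three numbers: the closure, from 0 (fully open) to 1 (shut), then the shift along the tool's x, y, z in cm, then the turn, a rotation vector about the tool's x, y, z in degrees. In form: [[claw, [x, y, z], [wx, wy, wz]], ...]. A call has 1 to 12 rows; each row shifts and turns the pose as measured when the row begins, along the tool's axes as they then stand; what a row does not reach is not made up. A row lasts 1/10 s, in which the tool goes at most 50 mm and 8.59 degrees, less where a joint would pass 70% of its speed; a pose out of reach is approached as far as the arm can. A call is refused whole if a number of a shift passes 5 or a number of a turn 8.59, either way. A call with a gripper value outside its range is refused whole. The fingers move at their own pace and stop on an object; "newtons" is the grip in N (left out, the last holds). Time passes only in rows, so rows that do not move let the fingers close. It gives the time, the measured TCP pose, the force and the opening at its end, in the units of the state.
- get_obs(): the state, without advancing time (a new reading comes with each control period).
- camera(name): name is "side" or "top"; returns a dict with "img" (400x640x3 uint8, red, green, blue), "intrinsics" (3x3 intrinsics, pixels), "k1" (the pictures are not rectified: a ray, as slopes to the right and down, at radius r is drawn at 1 + k1 r^2 times it, then the intrinsics apply), "xyz" and "orientation" of the camera in the world. Camera axes: x right, y down, z forward; pixel columns grow to the right and rows downward; lengths in m; the calibration is good to about 2 mm. A picture is of the moment at which its call begins. There is no depth.
- job_done(): hands the job in, once; it reports no verdict.
Trained networks look in a picture, given as the dict that the camera call returned (one of the last four; its "shot" number tells which), for a name from the list of things; names that differ only in an ending like _2 or _b are one class to them, and where a whole thing is asked for, a point or a joint stands for the part that bears it (a point fixed in the world has none). Each returns a list of dicts, best first, with "confidence" (0 to 1); they miss things now and then, are a little off and sometimes report something else, mostly with a low value. They report only what shows in the picture. A call takes as long as a camera call. They do not tell look-alikes from the thing itself.
- spotter.spot_in(picture, thing): "point" ([x, y, z] in m, in world coordinates, good to about 4 mm: the middle of the surface that is visible of it).
- spotter.trace(picture, thing): "pixels" (400x640 bool, what is visible of it).
The state is a dict: "time": time; "q": joint angles; "qd": joint speeds; "joint_efforts": joint torques, N m; "ee_pos": TCP position; "tcp_rot": TCP orientation; "wrist_force": force on the tool from outside, world axes, zero at the start; "torque": the same for the moment, N m; "opening": finger opening in m.
Only numpy, scipy, OpenCV 4.12 (cv2) and the standard library are available. Lean on these libraries where they do the work, as an engineer would, in place of code of your own. Each camera call takes 0.05 s, during which the arm holds its last target.

## Working session

There is one attempt and no reset: what is moved stays moved. The work goes in short steps, Python scripts to look and compute and a tool call to move; the robot and the scene stay as the last step left them, time stands still between calls to the robot, and variables do not carry over. Pictures are saved under pics/ and viewed, and the job is handed in when it is done.

Besides the shell and the picture viewer there is one more tool, called after "Request:" in YAML: its name, and indented under it one key for each argument. play_rows: Moves the arm, as the interface text tells. Its arguments: {"type":"object","properties":{"rows":{"type":"array","items":{"type":"array"}},"newtons":{"type":"number"}},"required":["rows"]}

```bash
ls; mkdir -p pics
python3 - <<'E'
from workcell import get_obs, camera
import cv2
print(get_obs())
for n in ("side","top"):
    c=camera(n); cv2.imwrite(f"pics/{n}0.png",c["img"][:,:,::-1]); print({k:v for k,v in c.items() if k!="img"})
E
```

```text
pics
{'time': 0.0, 'q': array([-7.64898936e+01,  5.00996538e+00,  1.00346997e+01,  9.50990698e+01,
        3.34216041e-04,  8.99988789e+01]), 'qd': array([-0.11650816,  0.02580383,  0.03326381,  0.02782013, -0.03124769,
        0.04690854]), 'joint_efforts': array([-5.21439506e-04, -5.20384526e+01,  4.64803898e+01,  1.61192886e-02,
       -5.22390314e-05, -7.52912740e-06]), 'ee_pos': array([ 0.12844145, -0.53457489,  0.24159614]), 'tcp_rot': array([-1.79999664e+02,  7.43354649e-02, -7.64887725e+01]), 'wrist_force': array([-0.72058833, -0.43318366,  0.47980295]), 'torque': array([-0.02219736, -0.02967762, -0.00722588]), 'opening': 0.08492646466545233}
{'intrinsics': array([[411.70424078,   0.        , 321.93270996],
       [  0.        , 411.70424078, 201.40681525],
       [  0.        ,   0.        ,   1.        ]]), 'k1': -0.017474531651719635, 'xyz': array([0.02182877, 0.74596517, 0.90202114]), 'orientation': array([-136.44919145,    0.25480136, -142.37318338]), 'shot': 1}
{'intrinsics': array([[364.55919564,   0.        , 321.09468732],
       [  0.        , 364.55919564, 201.30449718],
       [  0.        ,   0.        ,   1.        ]]), 'k1': -0.010822297169603744, 'xyz': array([0.42193051, 0.10452398, 1.18565611]), 'orientation': array([-1.73817103e+02,  4.15377895e-02, -9.12813453e+01]), 'shot': 2}
```

View pics/side0.png

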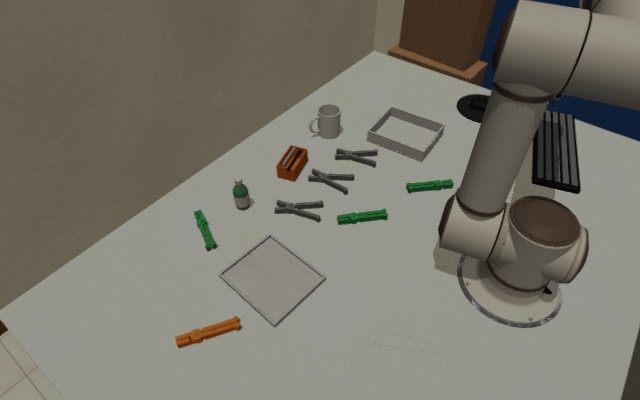

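View pics/top0.png

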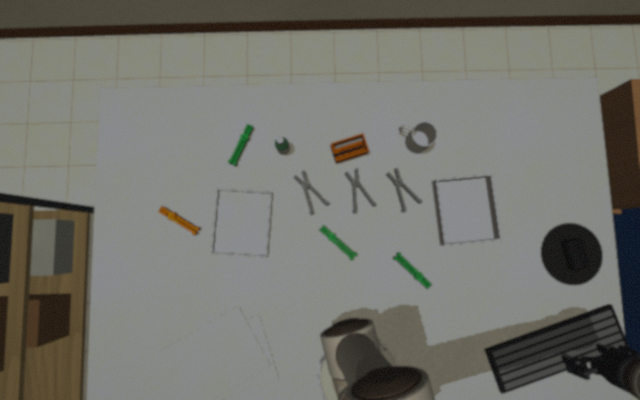

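The side view shows three grey clamps at about (356,157), (331,180) and (299,209). The flat tray is at (272,278) and the deep box at (405,133). In the top view the clamps are at (310,190), (360,190) and (404,188), the tray at (242,222) and the box at (466,210). The green and orange clamps are look-alikes.

```bash
cat > h.py <<'E'
import numpy as np, cv2
from scipy.spatial.transform import Rotation as R
def rot(rpy): return R.from_euler('xyz',rpy,degrees=True).as_matrix()
def ray(c,uv):
    K=c["intrinsics"]; d=np.array([(uv[0]-K[0,2])/K[0,0],(uv[1]-K[1,2])/K[1,1]]); s=d.copy()
    for _ in range(20): s=d/(1+c["k1"]*(s@s))
    v=rot(c["orientation"])@np.r_[s,1]; return np.array(c["xyz"]),v
def proj(c,p):
    q=rot(c["orientation"]).T@(np.asarray(p)-c["xyz"]); s=q[:2]/q[2]; s=s*(1+c["k1"]*(s@s))
    K=c["intrinsics"]; return np.array([K[0,0]*s[0]+K[0,2],K[1,1]*s[1]+K[1,2]])
def at_z(c,uv,z):
    o,v=ray(c,uv); return o+v*(z-o[2])/v[2]
def tri(c1,u1,c2,u2):
    o1,v1=ray(c1,u1);o2,v2=ray(c2,u2)
    v1=v1/np.linalg.norm(v1);v2=v2/np.linalg.norm(v2)
    t=np.linalg.lstsq(np.c_[v1,-v2],o2-o1,rcond=None)[0]
    a=o1+t[0]*v1;b=o2+t[1]*v2
    return (a+b)/2,np.linalg.norm(a-b)
E
python3 - <<'E'
from h import *
from workcell import *
import pickle
cs={n:camera(n) for n in("side","top")}
pickle.dump(cs,open("c0.pkl","wb"))
np.set_printoptions(precision=4,suppress=True)
for n,c in cs.items():
    for t in ["clamp_a_pivot","clamp_a_grip1","clamp_a_grip2","stock","repair","mug","glue","pen_box"]:
        for d in spotter.spot_in(c,t):
            p=np.array(d["point"]); print(n,t,round(d["confidence"],2),p,proj(c,p).round(1))
M={}
for n,c in cs.items():
    for t in ["clamp_a_pivot","stock","repair"]:
        r=spotter.trace(c,t); M[n,t]=[(d["confidence"],d["pixels"]) for d in r]
        for d in r: ys,xs=np.nonzero(d["pixels"]); print(n,t,round(d["confidence"],2),len(xs),xs.min(),xs.max(),ys.min(),ys.max())
pickle.dump(M,open("m0.pkl","wb"))
for n,(x0,x1,y0,y1) in {"side":(260,400,130,240),"top":(285,430,155,225)}.items():
    i=cs[n]["img"][y0:y1,x0:x1,::-1]; cv2.imwrite(f"pics/{n}0z.png",cv2.resize(i,None,fx=5,fy=5,interpolation=cv2.INTER_CUBIC))
E
```

```text
side clamp_a_pivot 0.89 [0.4913 0.5683 0.019 ] [208.1 332.8]
side clamp_a_pivot 0.6 [0.7314 0.3653 0.0154] [205.5 229.8]
side clamp_a_pivot 0.56 [0.5744 0.1506 0.0177] [297.8 209.4]
side clamp_a_grip1 0.92 [0.4969 0.5666 0.0205] [206.9 330.6]
side clamp_a_grip1 0.82 [0.7318 0.3703 0.0182] [203.8 230.2]
side clamp_a_grip1 0.66 [0.495  0.5658 0.0208] [207.7 330.7]
side clamp_a_grip1 0.64 [0.5748 0.1508 0.02  ] [297.6 208.8]
side clamp_a_grip1 0.63 [0.5746 0.1531 0.0174] [297.2 209.9]
side clamp_a_grip1 0.62 [0.745  0.366  0.0204] [201.7 226.5]
side clamp_a_grip2 0.92 [0.4969 0.5666 0.0205] [206.9 330.6]
side clamp_a_grip2 0.82 [0.7318 0.3703 0.0182] [203.8 230.2]
side clamp_a_grip2 0.66 [0.495  0.5658 0.0208] [207.7 330.7]
side clamp_a_grip2 0.64 [0.5748 0.1508 0.02  ] [297.6 208.8]
side clamp_a_grip2 0.63 [0.5746 0.1531 0.0174] [297.2 209.9]
side clamp_a_grip2 0.62 [0.745  0.366  0.0204] [201.7 226.5]
side stock 0.98 [ 0.5066 -0.3705  0.0091] [406.9 133.5]
side stock 0.74 [0.4842 0.3683 0.0033] [270.5 278.9]
side repair 0.59 [0.4824 0.367  0.0052] [271.3 278.5]
side mug 0.61 [ 0.7335 
[... 1228 characters left out ...]
 0.0428] [419.5 136.1]
top mug 0.37 [0.5785 0.1477 0.0188] [306.9 192.3]
top glue 0.68 [0.7133 0.2232 0.0708] [281.3 147.9]
side clamp_a_pivot 0.92 342 195 216 210 249
side clamp_a_pivot 0.85 779 176 240 316 346
side clamp_a_pivot 0.72 578 274 322 201 220
side clamp_a_pivot 0.66 399 233 249 178 210
side clamp_a_pivot 0.24 805 276 307 145 181
side stock 0.69 2597 367 443 107 160
side repair 0.83 5326 218 325 235 327
side repair 0.47 622 274 322 200 222
top clamp_a_pivot 0.82 327 294 329 172 214
top clamp_a_pivot 0.72 366 159 200 207 234
top clamp_a_pivot 0.62 332 229 253 124 165
top clamp_a_pivot 0.38 189 351 359 170 205
top stock 0.86 4211 431 500 173 246
top repair 0.87 3786 211 272 188 256
```

View pics/side0z.png

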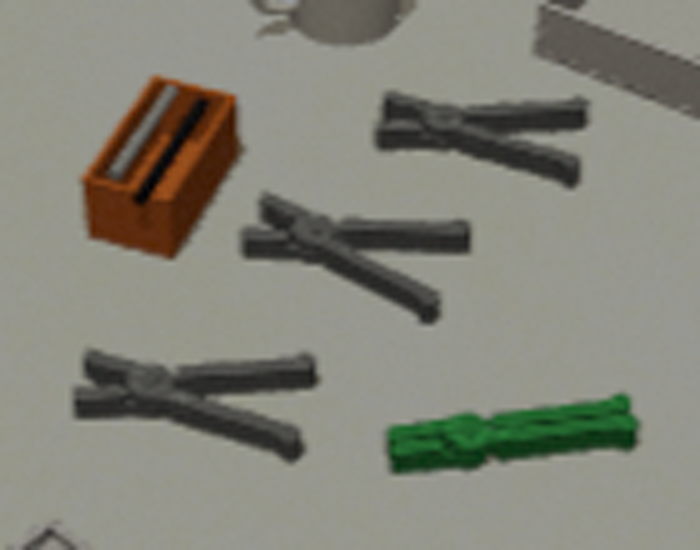

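View pics/top0z.png

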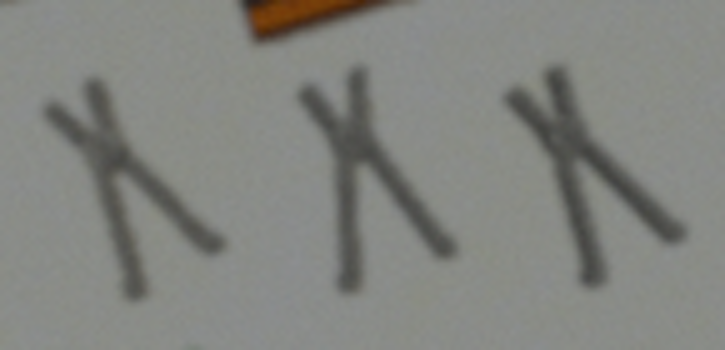

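```bash
cat > fit.py <<'E'
from h import *
from scipy.optimize import minimize
SS=4
def box_pts(pts2,z0,z1): return [(x,y,z) for x,y in pts2 for z in (z0,z1)]
def arm_hulls(px,py,a,s,z0=0.0):
    # arm with handle at lateral offset s*6mm (behind), jaw at -s*6
    c,S=np.cos(a),np.sin(a)
    def T(l): return [(px+c*x-S*y,py+S*x+c*y) for x,y in l]
    h=[(-.015,s*.006-.005),(-.015,s*.006+.005),(-.092,s*.006-.005),(-.092,s*.006+.005)]
    k=[(-.092+.007*np.cos(t),s*.006+.007*np.sin(t)) for t in np.linspace(0,2*np.pi,12)]
    j=[(.012,-s*.006-.005),(.012,-s*.006+.005),(.046,-s*.006-.005),(.046,-s*.006+.005)]
    m=[(-.016,s*.006-.004),(-.016,s*.006+.004),(.014,-s*.006-.004),(.014,-s*.006+.004)]
    return [T(h),T(k),T(j),T(m)]
def render(c,hs,roi,z0=0.,h=.02):
    x0,y0,x1,y1=roi; im=np.zeros(((y1-y0)*SS,(x1-x0)*SS),np.uint8)
    for l in hs:
        p=np.array([proj(c,q) for q in box_pts(l,z0,z0+h)])
        p=(p-[x0,y0]+.5)*SS-.5
        cv2.fillConvexPoly(im,cv2.convexHull(np.round(p*16).astype(np.int32)),1,shift=4)
    return cv2.resize(im.astype(np.float32),None,fx=1/SS,fy=1/SS,interpolation=cv2.INTER_AREA)
def hulls(P):
    px,py,yaw,half=P[:4]
    piv=[(px+.010*np.cos(t),py+.010*np.sin(t)) for t in np.linspace(0,2*np.pi,12)]
    # half = half opening; handle with s=+1 lies on +y side behind -> rotate by -half
    return arm_hulls(px,py,yaw-half,1)+arm_hulls(px,py,yaw+half,-1)+[piv]
def target(c,roi):
    x0,y0,x1,y1=roi; i=c["img"][y0:y1,x0:x1].astype(float).mean(2)
    bg=np.median(i); dark=np.percentile(i,3)
    return np.clip((bg-i)/(bg-dark),0,1)
def fit(views,P0,z0=0.,free_z=False):
    T=[(c,roi,target(c,roi)) for c,roi in views]
    def f(v):
        P=[v[0]/100,v[1]/100,v[2]/10,v[3]/10]; z=z0+(v[4]/100 if free_z else 0)
        return sum(((render(c,hulls(P),roi,z)-t)**2).sum()/ (t**2).sum() for c,roi,t in T)
    v=np.array([P0[0]*100,P0[1]*100,P0[2]*10,P0[3]*10]+([0] if free_z else []))
    for k in range(3):
        n=len(v); sim=np.vstack([v]+[v+np.eye(n)[i]*[.6,.6,.8,.6,.5][i]/(k+1) for i in range(n)])
        r=minimize(f,v,method="Nelder-Mead",options=dict(initial_simplex=sim,maxiter=400,xatol=1e-3,fatol=1e-6)); v=r.x
    return [v[0]/100,v[1]/100,v[2]/10,v[3]/10]+([v[4]/100] if free_z else []),r.fun
E
cat > m1.py <<'E'
from fit import *
import pickle
np.set_printoptions(precision=4,suppress=True)
cs=pickle.load(open("c0.pkl","rb"))
# rough pivots from zooms (pixels)
piv=[((285+112/5,155+152/5),(260+150/5,130+380/5)),((285+355/5,155+138/5),(260+318/5,130+230/5)),((285+567/5,155+137/5),(260+445/5,130+117/5))]
roiS=[(270,196,328,226),(304,166,358,198),(332,146,382,170)]
roiT=[(290,168,332,217),(342,166,380,216),(383,165,425,215)]
for k,(t,s) in enumerate(piv):
    p,e=tri(cs["top"],t,cs["side"],s); print("tri pivot",p,e)
    P0=[p[0],p[1],np.radians(14),np.radians(14)]
    vS=(cs["side"],roiS[k]); vT=(cs["top"],roiT[k])
    for nm,v,fz in (("both",[vS,vT],False),("both+z",[vS,vT],True),("top",[vT],False),("side",[vS],False)):
        P,e=fit(v,P0,free_z=fz); print(k,nm,np.array(P[:2]),np.degrees(P[2:4]),P[4:],round(e,3))
        if nm=="both":
            for n,(c,roi) in (("S",vS),("T",vT)):
                x0,y0,x1,y1=roi; i=np.ascontiguousarray(c["img"][y0:y1,x0:x1,::-1]); i=cv2.resize(i,None,fx=6,fy=6)
                r=cv2.resize((render(c,hulls(P),roi)>.5).astype(np.uint8),None,fx=6,fy=6,interpolation=cv2.INTER_NEAREST)
                cv2.drawContours(i,cv2.findContours(r,cv2.RETR_CCOMP,cv2.CHAIN_APPROX_NONE)[0],-1,(0,0,255),1); cv2.imwrite(f"pics/fit{k}{n}.png",i)
E
python3 m1.py
python3 - <<'E'
import cv2,numpy as np
W=np.zeros((600,800,3),np.uint8);x=0
for k in range(3):
    a=cv2.imread(f"pics/fit{k}T.png"); W[:a.shape[0],x:x+a.shape[1]]=a
    b=cv2.imread(f"pics/fit{k}S.png"); b=cv2.resize(b,None,fx=.7,fy=.7); W[310:310+b.shape[0],x:x+b.shape[1]]=b; x+=260
cv2.imwrite("pics/fits.png",W)
E
```

```text
tri pivot [0.6045 0.1474 0.0094] 0.004902295151944011
0 both [0.604  0.1532] [29.1985 13.519 ] [] 0.376
0 both+z [0.6052 0.1516] [29.3717 13.6919] [np.float64(-0.005017886658625954)] 0.26
0 top [0.6043 0.1515] [29.3092 13.5221] [] 0.112
0 side [0.6019 0.155 ] [29.2866 13.9435] [] 0.156
tri pivot [ 0.6069 -0.0132  0.0109] 0.0024240428767181056
1 both [ 0.6071 -0.0086] [17.6625 16.3118] [] 0.299
1 both+z [ 0.6081 -0.0098] [18.0736 16.5411] [np.float64(-0.003654563041843136)] 0.247
1 top [ 0.608  -0.0091] [18.1959 16.4413] [] 0.096
1 side [ 0.6049 -0.0071] [17.9786 16.5725] [] 0.15
tri pivot [ 0.6044 -0.1506  0.0138] 0.001440695180000928
2 both [ 0.6056 -0.1478] [27.7828 14.2345] [] 0.283
2 both+z [ 0.6067 -0.1492] [27.8136 13.9535] [np.float64(-0.0036089743657108184)] 0.227
2 top [ 0.607  -0.1477] [27.8728 14.0444] [] 0.095
2 side [ 0.6044 -0.1457] [27.8157 13.5632] [] 0.134
```

View pics/fits.png

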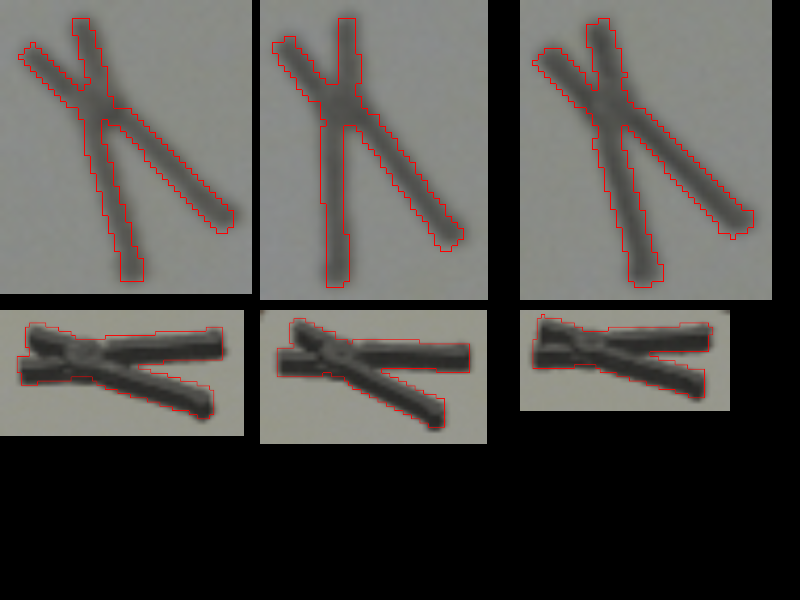

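The fits match the outlines in both views: three clamps with yaw about 29°, 18° and 28° and half-openings of 13.5–16.5°. Next are the box and the tray.

```bash
cat > m2.py <<'E'
from fit import *
import pickle
np.set_printoptions(precision=4,suppress=True)
cs=pickle.load(open("c0.pkl","rb")); M=pickle.load(open("m0.pkl","rb"))
def boxsil(c,P,H):
    x,y,a=P; cc,s=np.cos(a),np.sin(a)
    l=[(x+cc*u-s*v,y+s*u+cc*v) for u in(-.105,.105) for v in(-.09,.09)]
    im=np.zeros((400*SS,640*SS),np.uint8); p=(np.array([proj(c,q) for q in box_pts(l,0,H)])+.5)*SS-.5
    cv2.fillConvexPoly(im,cv2.convexHull(np.round(p*16).astype(np.int32)),1,shift=4)
    return cv2.resize(im.astype(np.float32),(640,400),interpolation=cv2.INTER_AREA)
for t,p0,H in (("stock",(.507,-.368),.045),("repair",(.483,.36),.015)):
    masks={}
    for n in cs:
        m=M[n,t][0][1].astype(np.uint8); cn=max(cv2.findContours(m,0,1)[0],key=cv2.contourArea)
        f=np.zeros_like(m); cv2.fillConvexPoly(f,cv2.convexHull(cn),1); masks[n]=f.astype(np.float32)
    for vs in (("side","top"),("side",),("top",)):
        f=lambda v:sum(((boxsil(cs[n],(v[0]/100,v[1]/100,v[2]/10),H)-masks[n])**2).sum()/masks[n].sum() for n in vs)
        v=np.array([p0[0]*100,p0[1]*100,.0])
        for k in range(2): v=minimize(f,v,method="Nelder-Mead",options=dict(initial_simplex=np.vstack([v,v+np.diag([1,1,1.])]),maxiter=120)).x
        print(t,vs,v[:2]/100,np.degrees(v[2]/10),round(f(v),3))
        if len(vs)==2:
            for n in cs:
                i=cs[n]["img"][:,:,::-1].copy() if t=="stock" else cv2.imread(f"pics/box{n}.png")
                cv2.drawContours(i,cv2.findContours((boxsil(cs[n],(v[0]/100,v[1]/100,v[2]/10),H)>.5).astype(np.uint8),0,1)[0],-1,(0,0,255),1)
                a=v[2]/10; l=[(v[0]/100+np.cos(a)*u-np.sin(a)*w,v[1]/100+np.sin(a)*u+np.cos(a)*w) for u,w in((-.1,-.085),(-.1,.085),(.1,.085),(.1,-.085))]
                for z,col in((.005,(255,0,0)),(H,(0,255,0))): cv2.polylines(i,[np.round([proj(cs[n],(*q,z)) for q in l]).astype(np.int32)],True,col,1)
                cv2.imwrite(f"pics/box{n}.png",i)
E
python3 m2.py
python3 - <<'E'
import cv2,numpy as np
a=cv2.imread("pics/boxside.png");b=cv2.imread("pics/boxtop.png")
r=lambda i,x0,x1,y0,y1:cv2.resize(i[y0:y1,x0:x1],(390,290),interpolation=2)
cv2.imwrite("pics/boxes.png",np.vstack([np.hstack([r(a,355,460,95,173),r(a,210,335,230,323)]),np.hstack([r(b,415,515,170,250),r(b,195,295,180,260)])]))
E
```

```text
stock ('side', 'top') [ 0.5086 -0.3569] 4.605158632869231 0.058
stock ('side',) [ 0.5084 -0.3568] 4.6657545605479305 0.011
stock ('top',) [ 0.5103 -0.3584] 4.280485714032172 0.046
repair ('side', 'top') [0.486  0.3629] -4.572155695152816 0.074
repair ('side',) [0.4833 0.3642] -4.314924648332085 0.026
repair ('top',) [0.4875 0.36  ] -4.952605950423032 0.037
```

View pics/boxes.png

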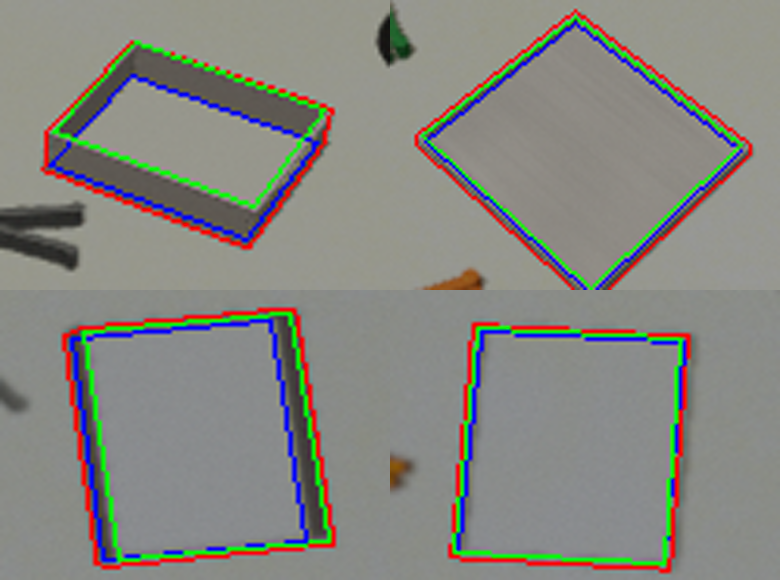

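```bash
cat > plan.py <<'E'
from h import *
from workcell import get_obs
import json,sys
def plan(tx,ty,tz,yaw,n,claw,step=4.5,ang=8.0):
    o=get_obs(); p=np.array(o["ee_pos"]); R0=R.from_euler('xyz',o["tcp_rot"],degrees=True)
    Rt=R.from_euler('xyz',[180,0,yaw],degrees=True)
    d=np.array([tx,ty,tz])-p; rv=(R0.inv()*Rt).as_rotvec(degrees=True)
    need=int(max(np.ceil(np.linalg.norm(d)*100/step),np.ceil(np.linalg.norm(rv)/ang),1))
    n=n or need
    rows=[]
    for k in range(n):
        Rk=R0*R.from_rotvec(rv*k/n,degrees=True)
        rows.append([claw,(Rk.inv().apply(d/n)*100).round(2).tolist(),(rv/n).round(1).tolist()])
    print("t",round(o["time"],2),"pos",p.round(4),"rot",np.round(o["tcp_rot"],1),"q",np.round(o["q"],0),"open",round(o["opening"],4),"need",need)
    print(json.dumps(rows).replace(" ",""))
def grip(px,py,yawc,half):
    # grip midpoint
    u=.055*np.cos(half)-.006*np.sin(half); return px-u*np.cos(yawc),py-u*np.sin(yawc)
if __name__=="__main__":
    a=[float(x) for x in sys.argv[1:]]; plan(*a[:4],int(a[4]),a[5])
E
python3 -c "
from plan import *
for P in ((.604,.1525,29.2,13.6),(.6071,-.0086,17.9,16.4),(.606,-.1478,27.8,14)): print(np.round(grip(P[0],P[1],*np.radians(P[2:])),4))
plan(.5598,-.172,.13,118,0,0)"
```

```text
[0.5586 0.1271]
[ 0.5585 -0.0243]
[ 0.5601 -0.172 ]
t 1.3 pos [ 0.1285 -0.5348  0.2423] rot [-180.    -0.   -76.5] q [-76.   5.  10.  95.   0.  90.] open 0.0851 need 21
[[0,[-1.2,-2.4,0.53],[-0.0,-0.0,7.9]],[0,[-1.52,-2.21,0.53],[-0.0,-0.0,7.9]],[0,[-1.81,-1.98,0.53],[-0.0,-0.0,7.9]],[0,[-2.06,-1.72,0.53],[-0.0,-0.0,7.9]],[0,[-2.28,-1.42,0.53],[-0.0,-0.0,7.9]],[0,[-2.45,-1.09,0.53],[-0.0,-0.0,7.9]],[0,[-2.58,-0.75,0.53],[-0.0,-0.0,7.9]],[0,[-2.66,-0.39,0.53],[-0.0,-0.0,7.9]],[0,[-2.68,-0.02,0.53],[-0.0,-0.0,7.9]],[0,[-2.66,0.35,0.53],[-0.0,-0.0,7.9]],[0,[-2.59,0.71,0.53],[-0.0,-0.0,7.9]],[0,[-2.47,1.06,0.53],[-0.0,-0.0,7.9]],[0,[-2.3,1.39,0.53],[-0.0,-0.0,7.9]],[0,[-2.09,1.69,0.53],[-0.0,-0.0,7.9]],[0,[-1.83,1.96,0.53],[-0.0,-0.0,7.9]],[0,[-1.55,2.19,0.53],[-0.0,-0.0,7.9]],[0,[-1.23,2.38,0.53],[-0.0,-0.0,7.9]],[0,[-0.89,2.53,0.53],[-0.0,-0.0,7.9]],[0,[-0.54,2.63,0.53],[-0.0,-0.0,7.9]],[0,[-0.17,2.68,0.53],[-0.0,-0.0,7.9]],[0,[0.2,2.68,0.53],[-0.0,-0.0,7.9]]]
```

Request:
play_rows:
  rows:
    - [0,[-2,-4,0.8],[0,0,0]]
    - [0,[-2,-4,0.8],[0,0,0]]
    - [0,[-2,-4,0.8],[0,0,0]]
    - [0,[-2,-4,0.8],[0,0,0]]
    - [0,[-2,-4,0.8],[0,0,0]]
    - [0,[-2,-4,0.8],[0,0,0]]
    - [0,[-2,-4,0.8],[0,0,0]]
    - [0,[-2,-4,0.8],[0,0,0]]
    - [0,[-2,-4,0.8],[0,0,0]]
    - [0,[-2,-4,0.8],[0,0,0]]
  newtons: 20

```text
time: 2.3
ee_pos: [0.4801, -0.2408, 0.1601]
tcp_rot: [-179.9, -0.3, -77.1]
wrist_force: [-0.1, -1.8, 0.1]
opening: 0.0855
```

```bash
python3 plan.py .5601 -.172 .13 118 0 0;python3 plan.py .5601 -.172 .13 -62 0 0
```

```text
t 2.3 pos [ 0.4801 -0.2408  0.1601] rot [-179.9   -0.3  -77.1] q [-27.   2.  -2.  86.  -0. 141.] open 0.0855 need 21
[[0.0,[-0.23,-0.44,0.14],[-0.0,0.0,7.9]],[0.0,[-0.29,-0.41,0.14],[-0.0,0.0,7.9]],[0.0,[-0.35,-0.36,0.14],[-0.0,0.0,7.9]],[0.0,[-0.39,-0.31,0.14],[-0.0,0.0,7.9]],[0.0,[-0.43,-0.26,0.14],[-0.0,0.0,7.9]],[0.0,[-0.46,-0.2,0.14],[-0.0,0.0,7.9]],[0.0,[-0.49,-0.13,0.14],[-0.0,0.0,7.9]],[0.0,[-0.5,-0.06,0.14],[-0.0,0.0,7.9]],[0.0,[-0.5,0.01,0.14],[-0.0,0.0,7.9]],[0.0,[-0.5,0.07,0.14],[-0.0,0.0,7.9]],[0.0,[-0.48,0.14,0.14],[-0.0,0.0,7.9]],[0.0,[-0.46,0.21,0.14],[-0.0,0.0,7.9]],[0.0,[-0.43,0.27,0.14],[-0.0,0.0,7.9]],[0.0,[-0.39,0.32,0.14],[-0.0,0.0,7.9]],[0.0,[-0.34,0.37,0.14],[-0.0,0.0,7.9]],[0.0,[-0.28,0.41,0.14],[-0.0,0.0,7.9]],[0.0,[-0.22,0.45,0.14],[-0.0,0.0,7.9]],[0.0,[-0.16,0.48,0.14],[-0.0,0.0,7.9]],[0.0,[-0.09,0.49,0.14],[-0.0,0.0,7.9]],[0.0,[-0.03,0.5,0.14],[-0.0,0.0,7.9]],[0.0,[0.04,0.5,0.14],[-0.0,0.0,7.9]]]
t 2.3 pos [ 0.4801 -0.2408  0.1601] rot [-179.9   -0.3  -77.1] q [-27.   2.  -2.  86.  -0. 141.] open 0.0855 need 3
[[0.0,[-1.64,-3.11,1.0],[-0.0,-0.1,-5.0]],[0.0,[-1.36,-3.24,1.0],[-0.0,-0.1,-5.0]],[0.0,[-1.07,-3.35,1.0],[-0.0,-0.1,-5.0]]]
```

Request:
play_rows:
  rows:
    - [0,[0,0,0],[0,0,-8.5]]
    - [0,[0,0,0],[0,0,-8.5]]
    - [0,[0,0,0],[0,0,-8.5]]
    - [0,[0,0,0],[0,0,-8.5]]
    - [0,[0,0,0],[0,0,-8.5]]
    - [0,[0,0,0],[0,0,-8.5]]
    - [0,[0,0,0],[0,0,-8.5]]
    - [0,[0,0,0],[0,0,-8.5]]
    - [0,[0,0,0],[0,0,-8.5]]
    - [0,[0,0,0],[0,0,-8.5]]
    - [0,[0,0,0],[0,0,-8.5]]
    - [0,[0,0,0],[0,0,-8.5]]

```text
time: 3.5
ee_pos: [0.4843, -0.2345, 0.1575]
tcp_rot: [179.9, 0.0, 26.3]
wrist_force: [-0.6, -0.1, 0.4]
opening: 0.0854
```

```bash
python3 plan.py .5601 -.172 .10 117.8 0 0
```

```text
t 3.5 pos [ 0.4843 -0.2345  0.1575] rot [179.9   0.   26.3] q [-26.   2.  -2.  85.  -0.  38.] open 0.0854 need 12
[[0.0,[0.8,-0.19,0.48],[0.0,0.0,-7.6]],[0.0,[0.81,-0.08,0.48],[0.0,0.0,-7.6]],[0.0,[0.82,0.03,0.48],[0.0,0.0,-7.6]],[0.0,[0.81,0.14,0.48],[0.0,0.0,-7.6]],[0.0,[0.78,0.24,0.48],[0.0,0.0,-7.6]],[0.0,[0.74,0.34,0.48],[0.0,0.0,-7.6]],[0.0,[0.69,0.44,0.48],[0.0,0.0,-7.6]],[0.0,[0.63,0.53,0.48],[0.0,0.0,-7.6]],[0.0,[0.55,0.61,0.48],[0.0,0.0,-7.6]],[0.0,[0.46,0.67,0.48],[0.0,0.0,-7.6]],[0.0,[0.37,0.73,0.48],[0.0,0.0,-7.6]],[0.0,[0.27,0.77,0.48],[0.0,0.0,-7.6]]]
```

Request:
play_rows:
  rows:
    - [0,[0.8,-0.19,0.48],[0,0,-7.6]]
    - [0,[0.81,-0.08,0.48],[0,0,-7.6]]
    - [0,[0.82,0.03,0.48],[0,0,-7.6]]
    - [0,[0.81,0.14,0.48],[0,0,-7.6]]
    - [0,[0.78,0.24,0.48],[0,0,-7.6]]
    - [0,[0.74,0.34,0.48],[0,0,-7.6]]
    - [0,[0.69,0.44,0.48],[0,0,-7.6]]
    - [0,[0.63,0.53,0.48],[0,0,-7.6]]
    - [0,[0.55,0.61,0.48],[0,0,-7.6]]
    - [0,[0.46,0.67,0.48],[0,0,-7.6]]
    - [0,[0.37,0.73,0.48],[0,0,-7.6]]
    - [0,[0.27,0.77,0.48],[0,0,-7.6]]

```text
time: 4.7
ee_pos: [0.561, -0.1684, 0.0986]
tcp_rot: [180.0, 0.2, 121.4]
wrist_force: [0.7, 0.2, 0.9]
opening: 0.0855
```

```bash
python3 plan.py .5601 -.172 .035 117.8 0 0
python3 - <<'E'
from h import *
from workcell import *
for n,(x0,x1,y0,y1) in {"side":(300,430,100,200),"top":(340,470,140,240)}.items():
    c=camera(n); cv2.imwrite(f"pics/{n}1.png",cv2.resize(np.ascontiguousarray(c["img"][y0:y1,x0:x1,::-1]),None,fx=5,fy=5,interpolation=2))
    print(n,proj(c,[.56,-.172,.01]))
E
```

```text
t 4.7 pos [ 0.561  -0.1684  0.0986] rot [180.    0.2 121.4] q [-17.   9.  -1.  79.  -0. -48.] open 0.0855 need 2
[[0.0,[-0.12,-0.13,3.18],[0.0,0.1,1.8]],[0.0,[-0.13,-0.13,3.18],[0.0,0.1,1.8]]]
side [363.33512137 156.19600663]
top [405.46811604 196.14158807]
```

View pics/side1.png

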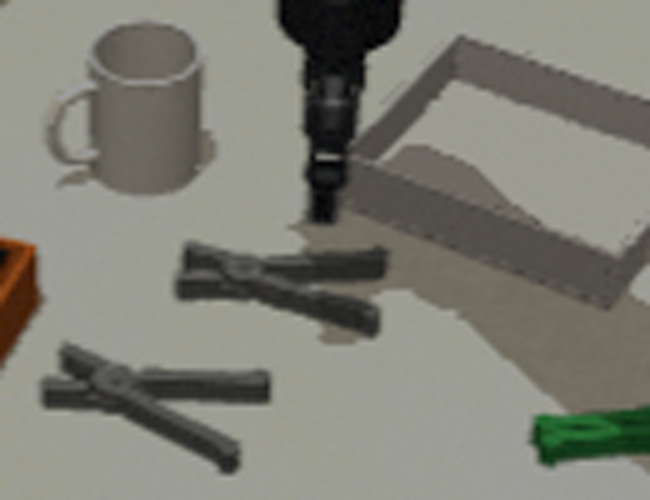

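View pics/top1.png

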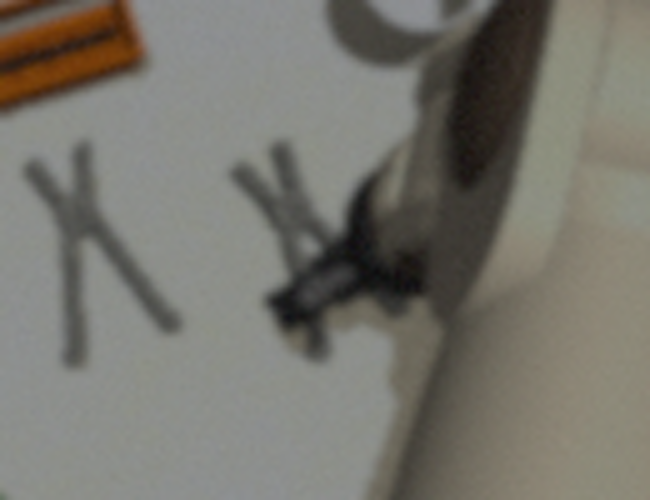

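Request:
play_rows:
  rows:
    - [0,[-0.12,-0.13,2.5],[0,0,1.8]]
    - [0,[-0.13,-0.13,2.5],[0,0,1.8]]
    - [0,[0,0,1.5],[0,0,0]]
    - [0,[0,0,0.5],[0,0,0]]
    - [0,[0,0,0],[0,0,0]]

```text
time: 5.3
ee_pos: [0.5602, -0.1728, 0.0279]
tcp_rot: [179.9, 0.3, 116.6]
wrist_force: [0.2, 0.4, 0.4]
opening: 0.0854
```

```bash
python3 plan.py .5601 -.172 .016 117.8 2 0
```

```text
t 5.3 pos [ 0.5602 -0.1728  0.0279] rot [179.9   0.3 116.6] q [-17.  11.  -7.  72.  -0. -44.] open 0.0854 need 1
[[0.0,[0.04,0.01,0.6],[0.0,0.1,-0.6]],[0.0,[0.04,0.01,0.6],[0.0,0.1,-0.6]]]
```

Lowering onto the handles and squeezing at 20 N.

Request:
play_rows:
  rows:
    - [0,[0.04,0,0.6],[0,0,-0.6]]
    - [0,[0.04,0,0.6],[0,0,-0.6]]
    - [0.3,[0,0,0],[0,0,0]]
    - [0.6,[0,0,0],[0,0,0]]
    - [1,[0,0,0],[0,0,0]]
    - [1,[0,0,0],[0,0,0]]
    - [1,[0,0,0],[0,0,0]]
    - [1,[0,0,0],[0,0,0]]
    - [1,[0,0,0],[0,0,0]]
    - [1,[0,0,0],[0,0,0]]
  newtons: 20

```text
time: 6.3
ee_pos: [0.5614, -0.1726, 0.0187]
tcp_rot: [179.8, 0.5, 117.9]
wrist_force: [-0.1, 0.9, -0.4]
opening: 0.0501
```

```bash
python3 plan.py .5601 -.172 .12 117.8 0 1
```

```text
t 6.3 pos [ 0.5614 -0.1726  0.0187] rot [179.8   0.5 117.9] q [-17.  11.  -8.  70.  -0. -45.] open 0.0501 need 3
[[1.0,[0.01,-0.02,-3.38],[0.1,0.2,0.0]],[1.0,[0.02,-0.02,-3.38],[0.1,0.2,0.0]],[1.0,[0.03,-0.03,-3.38],[0.1,0.2,0.0]]]
```

Request:
play_rows:
  rows:
    - [1,[0,0,0],[0,0,0]]
    - [1,[0,0,0],[0,0,0]]
    - [1,[0,0,0],[0,0,0]]
  newtons: 30

```text
time: 6.6
ee_pos: [0.5614, -0.1726, 0.0185]
tcp_rot: [179.8, 0.5, 117.9]
wrist_force: [-0.5, -0.0, -1.3]
opening: 0.0494
```

Run:
```python
from h import *
from workcell import *
o=get_obs(); print(o["opening"],o["wrist_force"])
for n,(x0,x1,y0,y1) in {"side":(300,430,100,200),"top":(340,470,140,240)}.items():
    c=camera(n); cv2.imwrite(f"pics/{n}2.png",cv2.resize(np.ascontiguousarray(c["img"][y0:y1,x0:x1,::-1]),None,fx=5,fy=5,interpolation=2))
```

```text
0.04942267040218678 [-0.466849   -0.03055164 -1.31527019]
```

View pics/side2.png

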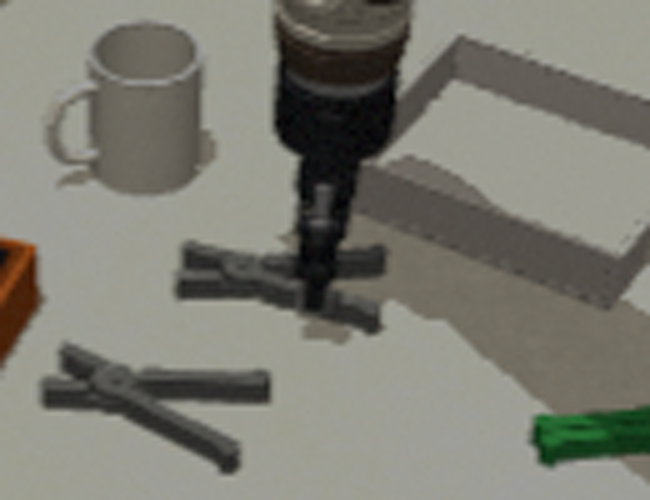

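The squeeze stopped at 49 mm, the as-found span, at both 20 and 30 N. This clamp is fused and goes to the repair tray. Lifting.

Request:
play_rows:
  rows:
    - [1,[0,0,0],[0,0,0]]
    - [1,[0,0,-0.5],[0,0,0]]
    - [1,[0,0,-1.5],[0,0,0]]
    - [1,[0,0,-3],[0,0,0]]
    - [1,[0,0,-3],[0,0,0]]
    - [1,[0,0,-2],[0,0,0]]
  newtons: 40

```text
time: 7.3
ee_pos: [0.5588, -0.1714, 0.122]
tcp_rot: [180.0, 0.3, 117.9]
wrist_force: [0.1, 0.7, -0.3]
opening: 0.0487
```

```bash
cat > snap.py <<'E'
from h import *
from workcell import *
import sys
o=get_obs(); print(round(o["time"],2),o["ee_pos"].round(4),o["tcp_rot"].round(1),"open",round(o["opening"],4),"F",o["wrist_force"].round(1))
tag=sys.argv[1]
ims=[]
for n in ("side","top"):
    c=camera(n)
    u=proj(c,o["ee_pos"]-[0,0,.02]) if len(sys.argv)<4 else proj(c,[float(v) for v in sys.argv[2:5]])
    x=int(np.clip(u[0],65,575)); y=int(np.clip(u[1],65,335))
    ims.append(cv2.resize(np.ascontiguousarray(c["img"][y-65:y+65,x-65:x+65,::-1]),(400,400),interpolation=2)); print(n,"crop origin",x-65,y-65)
cv2.imwrite(f"pics/{tag}.png",np.hstack(ims))
E
python3 snap.py lift1; python3 plan.py .488 .3625 .11 85.4 0 1
```

```text
7.3 [ 0.5588 -0.1714  0.122 ] [180.    0.3 117.9] open 0.0487 F [ 0.1  0.7 -0.3]
side crop origin 300 69
top crop origin 347 127
t 7.4 pos [ 0.56   -0.1718  0.1235] rot [179.8   0.4 117.9] q [-17.   9.   1.  82.  -0. -45.] open 0.0482 need 12
[[1.0,[4.22,1.55,0.09],[0.0,0.0,2.7]],[1.0,[4.29,1.35,0.09],[0.0,0.0,2.7]],[1.0,[4.34,1.15,0.09],[0.0,0.0,2.7]],[1.0,[4.39,0.94,0.09],[0.0,0.0,2.7]],[1.0,[4.43,0.73,0.09],[0.0,0.0,2.7]],[1.0,[4.46,0.52,0.1],[0.0,0.0,2.7]],[1.0,[4.48,0.31,0.1],[0.0,0.0,2.7]],[1.0,[4.49,0.1,0.1],[0.0,0.0,2.7]],[1.0,[4.49,-0.11,0.1],[0.0,0.0,2.7]],[1.0,[4.48,-0.33,0.1],[0.0,0.0,2.7]],[1.0,[4.46,-0.54,0.11],[0.0,0.0,2.7]],[1.0,[4.43,-0.75,0.11],[0.0,0.0,2.7]]]
```

View pics/lift1.png

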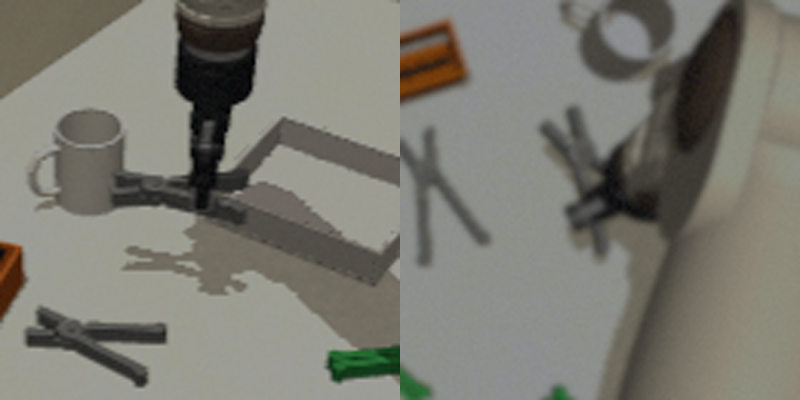

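```bash
python3 plan.py .4635 .4025 .12 85.4 18 1
```

```text
t 7.4 pos [ 0.56   -0.1718  0.1235] rot [179.8   0.4 117.9] q [-17.   9.   1.  82.  -0. -45.] open 0.0482 need 13
[[1.0,[3.07,1.02,-0.0],[0.0,0.0,1.8]],[1.0,[3.1,0.92,0.0],[0.0,0.0,1.8]],[1.0,[3.13,0.82,0.0],[0.0,0.0,1.8]],[1.0,[3.15,0.72,0.0],[0.0,0.0,1.8]],[1.0,[3.17,0.62,0.0],[0.0,0.0,1.8]],[1.0,[3.19,0.52,0.0],[0.0,0.0,1.8]],[1.0,[3.21,0.42,0.01],[0.0,0.0,1.8]],[1.0,[3.22,0.32,0.01],[0.0,0.0,1.8]],[1.0,[3.23,0.22,0.01],[0.0,0.0,1.8]],[1.0,[3.23,0.12,0.01],[0.0,0.0,1.8]],[1.0,[3.24,0.02,0.01],[0.0,0.0,1.8]],[1.0,[3.23,-0.09,0.01],[0.0,0.0,1.8]],[1.0,[3.23,-0.19,0.01],[0.0,0.0,1.8]],[1.0,[3.22,-0.29,0.01],[0.0,0.0,1.8]],[1.0,[3.21,-0.39,0.01],[0.0,0.0,1.8]],[1.0,[3.2,-0.49,0.02],[0.0,0.0,1.8]],[1.0,[3.18,-0.59,0.02],[0.0,0.0,1.8]],[1.0,[3.16,-0.69,0.02],[0.0,0.0,1.8]]]
```

Request:
play_rows:
  rows:
    - [1,[1.5,0.5,0],[0,0,1.0]]
    - [1,[3.1,1.0,0],[0,0,1.8]]
    - [1,[3.1,0.9,0],[0,0,1.8]]
    - [1,[3.1,0.8,0],[0,0,1.8]]
    - [1,[3.2,0.7,0],[0,0,1.8]]
    - [1,[3.2,0.6,0],[0,0,1.8]]
    - [1,[3.2,0.5,0],[0,0,1.8]]
    - [1,[3.2,0.4,0],[0,0,1.8]]
    - [1,[3.2,0.3,0],[0,0,1.8]]
    - [1,[3.2,0.2,0],[0,0,1.8]]
    - [1,[3.2,0.1,0],[0,0,1.8]]
  newtons: 30

```text
time: 8.5
ee_pos: [0.5053, 0.1716, 0.1176]
tcp_rot: [179.9, 0.4, 97.7]
wrist_force: [0.8, 0.9, -0.9]
opening: 0.0487
```

```bash
python3 plan.py .4635 .4025 .12 85.4 7 1
```

```text
t 8.5 pos [0.5053 0.1716 0.1176] rot [179.9   0.4  97.7] q [19.  2. -7. 81. -0. 11.] open 0.0487 need 6
[[1.0,[3.35,-0.15,-0.06],[0.0,0.1,1.8]],[1.0,[3.34,-0.25,-0.05],[0.0,0.1,1.8]],[1.0,[3.33,-0.35,-0.05],[0.0,0.1,1.8]],[1.0,[3.32,-0.46,-0.05],[0.0,0.1,1.8]],[1.0,[3.31,-0.56,-0.04],[0.0,0.1,1.8]],[1.0,[3.29,-0.66,-0.04],[0.0,0.1,1.8]],[1.0,[3.27,-0.76,-0.04],[0.0,0.1,1.8]]]
```

Request:
play_rows:
  rows:
    - [1,[3.3,-0.2,0],[0,0.1,1.8]]
    - [1,[3.3,-0.3,0],[0,0.1,1.8]]
    - [1,[3.3,-0.4,0],[0,0,1.8]]
    - [1,[3.3,-0.5,0],[0,0,1.8]]
    - [1,[3.3,-0.6,0],[0,0,1.8]]
    - [1,[2.5,-0.5,0],[0,0,1.8]]
    - [1,[1.2,-0.3,0],[0,0,1.0]]
    - [1,[0,0,0],[0,0,0]]

```text
time: 9.3
ee_pos: [0.4612, 0.3832, 0.1121]
tcp_rot: [-179.9, 0.3, 85.7]
wrist_force: [-0.6, -0.5, -1.1]
opening: 0.0487
```

```bash
python3 snap.py rep1; python3 plan.py .4635 .4025 .06 85.4 2 1
```

```text
9.3 [0.4612 0.3832 0.1121] [-179.9    0.3   85.7] open 0.0487 F [-0.6 -0.5 -1.1]
side crop origin 204 202
top crop origin 163 164
t 9.4 pos [0.4617 0.3817 0.1123] rot [-179.9    0.3   85.6] q [40. 11.  3. 82. -0. 44.] open 0.0487 need 2
[[1.0,[1.06,0.01,2.61],[-0.0,0.2,0.1]],[1.0,[1.05,0.01,2.61],[-0.0,0.2,0.1]]]
```

View pics/rep1.png

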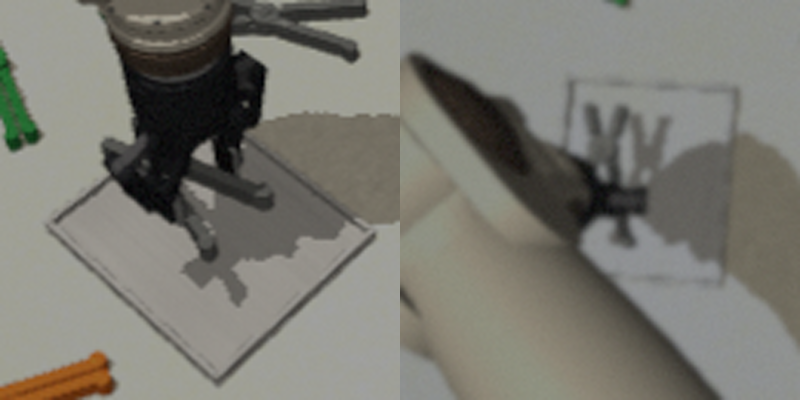

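Request:
play_rows:
  rows:
    - [1,[1,0,2],[0,0.1,0]]
    - [1,[1,0,2.2],[0,0.1,0]]
    - [1,[0,0,2],[0,0,0]]
    - [1,[0,0,1.2],[0,0,0]]
    - [1,[0,0,0],[0,0,0]]

```text
time: 9.9
ee_pos: [0.4653, 0.3969, 0.037]
tcp_rot: [180.0, 0.1, 85.5]
wrist_force: [0.4, 0.1, -1.7]
opening: 0.0483
```

```bash
python3 plan.py .4635 .4025 .0245 85.4 2 1
```

```text
t 9.9 pos [0.4653 0.3969 0.037 ] rot [1.80e+02 1.00e-01 8.55e+01] q [40. 14. -2. 74. -0. 45.] open 0.0483 need 1
[[1.0,[0.27,-0.11,0.62],[0.0,0.1,0.0]],[1.0,[0.27,-0.11,0.62],[0.0,0.1,0.0]]]
```

Request:
play_rows:
  rows:
    - [1,[0.2,0,0.5],[0,0,0]]
    - [1,[0.2,0,0.4],[0,0,0]]
    - [1,[0,0,0.2],[0,0,0]]
    - [1,[0,0,0],[0,0,0]]

```text
time: 10.3
ee_pos: [0.4672, 0.4007, 0.028]
tcp_rot: [179.9, -0.0, 85.4]
wrist_force: [-0.2, 0.1, -1.7]
opening: 0.0487
```

```bash
python3 plan.py .4635 .4025 .0235 85.4 1 1
```

```text
t 10.3 pos [0.4672 0.4007 0.028 ] rot [179.9  -0.   85.4] q [41. 15. -2. 73. -0. 45.] open 0.0487 need 1
[[1.0,[0.15,-0.38,0.45],[0.1,-0.0,-0.0]]]
```

Request:
play_rows:
  rows:
    - [1,[0,0,0.3],[0,0,0]]
    - [1,[0,0,0.2],[0,0,0]]
    - [1,[0,0,0.1],[0,0,0]]
    - [1,[0,0,0],[0,0,0]]

```text
time: 10.7
ee_pos: [0.4677, 0.4013, 0.024]
tcp_rot: [179.7, -0.1, 85.4]
wrist_force: [-0.3, -0.8, -1.3]
opening: 0.049
```

```bash
python3 snap.py rep2
```

```text
10.7 [0.4677 0.4013 0.024 ] [ 1.797e+02 -1.000e-01  8.540e+01] open 0.049 F [-0.3 -0.8 -1.3]
side crop origin 201 226
top crop origin 164 163
```

View pics/rep2.png

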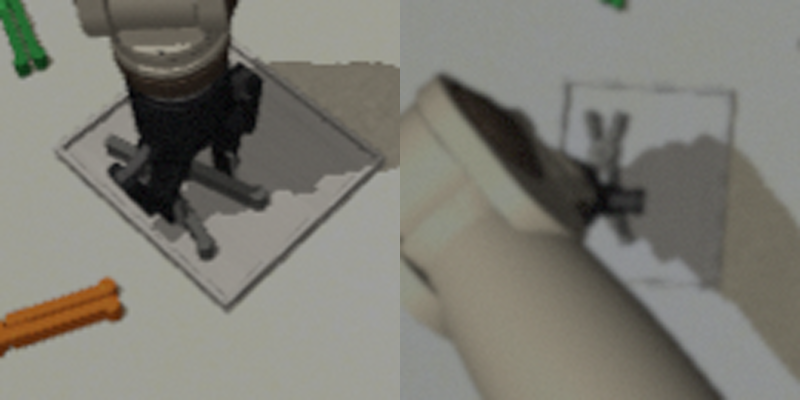

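Request:
play_rows:
  rows:
    - [1,[0,0,0.15],[0,0,0]]
    - [1,[0,0,0.1],[0,0,0]]
    - [1,[0,0,0],[0,0,0]]

```text
time: 11.1
ee_pos: [0.4678, 0.4015, 0.0241]
tcp_rot: [179.7, -0.2, 85.4]
wrist_force: [0.2, -0.6, -1.2]
opening: 0.0486
```

Request:
play_rows:
  rows:
    - [1,[0,0,0.3],[0,0,0]]
    - [1,[0,0,0],[0,0,0]]

```text
time: 11.3
ee_pos: [0.4681, 0.4019, 0.0242]
tcp_rot: [179.6, -0.3, 85.4]
wrist_force: [-0.2, 0.9, -1.0]
opening: 0.0486
```

Request:
play_rows:
  rows:
    - [1,[0,0,0.5],[0,0,0]]

```text
time: 11.4
ee_pos: [0.47, 0.4027, 0.0217]
tcp_rot: [179.3, -0.4, 85.4]
wrist_force: [7.1, -5.1, 18.1]
opening: 0.049
```

```bash
python3 plan.py .4635 .4025 .0235 85.4 1 1; python3 -c "
from workcell import *;o=get_obs();print(o['wrist_force'],o['torque'])"
```

```text
t 11.4 pos [0.47   0.4027 0.0217] rot [179.3  -0.4  85.4] q [41. 15. -3. 71. -0. 45.] open 0.049 need 1
[[1.0,[-0.07,-0.65,-0.19],[0.7,-0.4,0.0]]]
[ 7.10715965 -5.11003765 18.12356698] [-0.99889471 -1.28924496  0.11358195]
```

Request:
play_rows:
  rows:
    - [1,[0,0,-0.15],[0,0,0]]
    - [0.33,[0,0,0],[0,0,0]]
    - [0.33,[0,0,0],[0,0,0]]
    - [0.33,[0,0,0],[0,0,0]]

```text
time: 11.8
ee_pos: [0.4705, 0.4028, 0.0224]
tcp_rot: [179.3, -0.5, 85.4]
wrist_force: [-0.1, -0.0, 0.6]
opening: 0.0571
```

```bash
python3 plan.py .4635 .4025 .0235 85.4 1 1
```

```text
t 11.8 pos [0.4705 0.4028 0.0224] rot [179.3  -0.5  85.4] q [41. 15. -3. 71. -0. 45.] open 0.0571 need 1
[[1.0,[-0.09,-0.69,-0.11],[0.7,-0.5,-0.0]]]
```

Request:
play_rows:
  rows:
    - [0.33,[0,0,-1],[0,0,0]]
    - [0.33,[0,0,-2.5],[0.3,-0.2,0]]
    - [0.2,[0,0,-4],[0.3,-0.2,0]]
    - [0,[0,0,-3],[0,0,0]]

```text
time: 12.2
ee_pos: [0.4668, 0.4004, 0.1257]
tcp_rot: [-179.6, 0.4, 85.4]
wrist_force: [0.5, 0.1, 0.5]
opening: 0.0807
```

```bash
python3 plan.py .5586 .1271 .11 119.2 9 0
```

```text
t 12.2 pos [0.4668 0.4004 0.1257] rot [-179.6    0.4   85.4] q [41. 14.  7. 84. -0. 45.] open 0.0807 need 7
[[0.0,[-2.94,1.26,0.19],[-0.1,0.0,-3.8]],[0.0,[-3.02,1.06,0.19],[-0.1,0.0,-3.8]],[0.0,[-3.08,0.86,0.19],[-0.1,0.0,-3.8]],[0.0,[-3.13,0.66,0.18],[-0.1,0.0,-3.8]],[0.0,[-3.17,0.45,0.18],[-0.1,0.0,-3.8]],[0.0,[-3.19,0.24,0.18],[-0.1,0.0,-3.8]],[0.0,[-3.2,0.04,0.18],[-0.1,0.0,-3.8]],[0.0,[-3.2,-0.17,0.18],[-0.1,0.0,-3.8]],[0.0,[-3.18,-0.38,0.18],[-0.1,0.0,-3.8]]]
```

Request:
play_rows:
  rows:
    - [0,[-2.9,1.3,0.2],[0,0,-3.8]]
    - [0,[-3,1.1,0.2],[-0.1,0,-3.8]]
    - [0,[-3.1,0.9,0.2],[-0.1,0,-3.8]]
    - [0,[-3.1,0.7,0.2],[-0.1,0,-3.8]]
    - [0,[-3.2,0.5,0.2],[-0.1,0,-3.8]]
    - [0,[-3.2,0.2,0.2],[-0.1,0,-3.8]]
    - [0,[-3.2,0,0.2],[0,0,-3.8]]
    - [0,[-3.2,-0.2,0.2],[0,0,-3.8]]
    - [0,[-3.2,-0.4,0.2],[0,0,-3.8]]
    - [0,[0,0,0],[0,0,0]]

```text
time: 13.2
ee_pos: [0.5684, 0.1217, 0.1205]
tcp_rot: [179.3, 0.2, 121.3]
wrist_force: [-0.3, 0.4, -0.0]
opening: 0.0855
```

```bash
python3 plan.py .5586 .1271 .03 119.2 3 0; python3 snap.py c0a
```

```text
t 13.2 pos [0.5684 0.1217 0.1205] rot [179.3   0.2 121.3] q [ 12.   8.  -0.  81.   0. -19.] open 0.0855 need 3
[[0.0,[0.34,-0.22,3.01],[0.2,0.1,0.7]],[0.0,[0.33,-0.21,3.02],[0.2,0.1,0.7]],[0.0,[0.32,-0.21,3.02],[0.2,0.1,0.7]]]
13.2 [0.5684 0.1217 0.1205] [179.3   0.2 121.3] open 0.0855 F [-0.3  0.4 -0. ]
side crop origin 239 119
top crop origin 249 126
```

View pics/c0a.png

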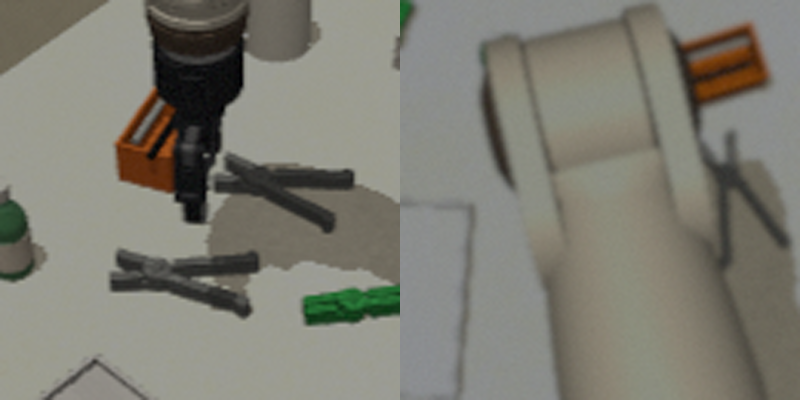

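Request:
play_rows:
  rows:
    - [0,[0.35,-0.2,3],[0.2,0.1,0.7]]
    - [0,[0.35,-0.2,3],[0.2,0.1,0.7]]
    - [0,[0.35,-0.2,2.5],[0.2,0.1,0.7]]
    - [0,[0,0,0.5],[0,0,0]]
    - [0,[0,0,0],[0,0,0]]

```text
time: 13.8
ee_pos: [0.5578, 0.1357, 0.0314]
tcp_rot: [179.6, -0.1, 119.2]
wrist_force: [-0.5, -0.2, 0.2]
opening: 0.0854
```

```bash
python3 plan.py .5586 .1271 .016 119.2 2 0
```

```text
t 13.8 pos [0.5578 0.1357 0.0314] rot [ 1.796e+02 -1.000e-01  1.192e+02] q [ 14.   9.  -9.  72.   0. -16.] open 0.0854 need 1
[[0.0,[-0.4,-0.18,0.77],[0.2,-0.1,-0.0]],[0.0,[-0.4,-0.18,0.77],[0.2,-0.1,-0.0]]]
```

Request:
play_rows:
  rows:
    - [0,[-0.35,-0.1,0.7],[0.2,0,0]]
    - [0,[-0.35,-0.2,0.7],[0.2,0,0]]
    - [0,[0,0,0],[0,0,0]]

```text
time: 14.1
ee_pos: [0.5603, 0.1289, 0.0197]
tcp_rot: [179.8, -0.1, 119.3]
wrist_force: [-0.2, -0.4, 0.9]
opening: 0.0851
```

```bash
python3 plan.py .5586 .1271 .016 119.2 1 0
```

```text
t 14.1 pos [0.5603 0.1289 0.0197] rot [ 1.798e+02 -1.000e-01  1.193e+02] q [ 13.  10.  -9.  71.   0. -16.] open 0.0851 need 1
[[0.0,[-0.07,-0.24,0.37],[0.2,-0.1,0.1]]]
```

Good enough. Squeeze.

Request:
play_rows:
  rows:
    - [0.2,[0,-0.1,0.2],[0,0,0]]
    - [0.4,[0,0,0],[0,0,0]]
    - [0.7,[0,0,0],[0,0,0]]
    - [1,[0,0,0],[0,0,0]]
    - [1,[0,0,0],[0,0,0]]
    - [1,[0,0,0],[0,0,0]]
    - [1,[0,0,0],[0,0,0]]
    - [1,[0,0,0],[0,0,0]]
    - [1,[0,0,0],[0,0,0]]
    - [1,[0,0,0],[0,0,0]]
  newtons: 25

```text
time: 15.1
ee_pos: [0.5609, 0.1282, 0.0201]
tcp_rot: [179.6, 0.0, 119.2]
wrist_force: [0.0, -0.6, 1.6]
opening: 0.0206
```

```bash
python3 snap.py c0b
```

```text
15.1 [0.5609 0.1282 0.0201] [179.6   0.  119.2] open 0.0206 F [ 0.  -0.6  1.6]
side crop origin 241 146
top crop origin 248 133
```

View pics/c0b.png

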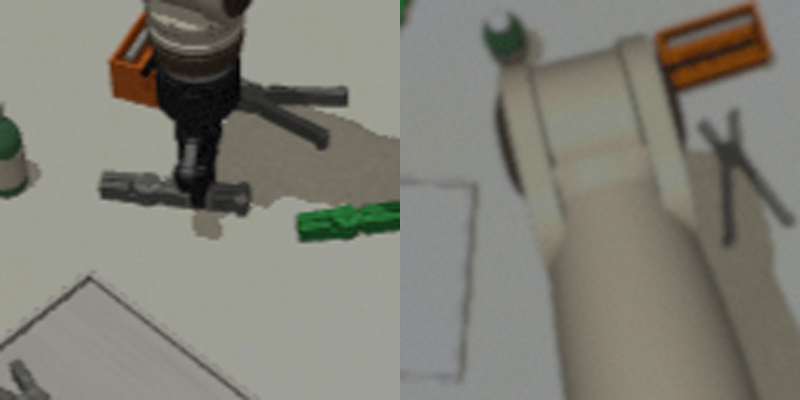

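It closed to 21 mm, so the hinge is free and the clamp goes to stock. Lifting.

Request:
play_rows:
  rows:
    - [1,[0,0,0],[0,0,0]]
    - [1,[0,0,-1],[0,0,0]]
    - [1,[0,0,-2.5],[0,0,0]]
    - [1,[0,0,-4],[0,0,0]]
    - [1,[0,0,-3.5],[0,0,0]]
    - [1,[0,0,-0.5],[0,0,0]]
  newtons: 40

```text
time: 15.8
ee_pos: [0.5582, 0.1274, 0.1385]
tcp_rot: [179.9, -0.1, 119.2]
wrist_force: [0.9, 0.1, -1.0]
opening: 0.0198
```

```bash
python3 plan.py .4836 -.4017 .13 94.6 16 1
```

```text
t 15.8 pos [0.5582 0.1274 0.1385] rot [ 1.799e+02 -1.000e-01  1.192e+02] q [ 13.   7.   1.  84.   0. -16.] open 0.0198 need 12
[[1.0,[-2.66,-2.02,0.05],[0.0,-0.0,1.5]],[1.0,[-2.71,-1.95,0.05],[0.0,-0.0,1.5]],[1.0,[-2.76,-1.88,0.05],[0.0,-0.0,1.5]],[1.0,[-2.81,-1.8,0.05],[0.0,-0.0,1.5]],[1.0,[-2.86,-1.72,0.05],[0.0,-0.0,1.5]],[1.0,[-2.91,-1.65,0.05],[0.0,-0.0,1.5]],[1.0,[-2.95,-1.57,0.05],[0.0,-0.0,1.5]],[1.0,[-2.99,-1.49,0.05],[0.0,-0.0,1.5]],[1.0,[-3.03,-1.41,0.05],[0.0,-0.0,1.5]],[1.0,[-3.06,-1.33,0.05],[0.0,-0.0,1.5]],[1.0,[-3.1,-1.24,0.05],[0.0,-0.0,1.5]],[1.0,[-3.13,-1.16,0.05],[0.0,-0.0,1.5]],[1.0,[-3.16,-1.08,0.05],[0.0,-0.0,1.5]],[1.0,[-3.19,-0.99,0.05],[0.0,-0.0,1.5]],[1.0,[-3.21,-0.9,0.05],[0.0,-0.0,1.5]],[1.0,[-3.24,-0.82,0.05],[0.0,-0.0,1.5]]]
```

Request:
play_rows:
  rows:
    - [1,[-1.5,-1,0],[0,0,1.5]]
    - [1,[-2.7,-1.9,0],[0,0,1.5]]
    - [1,[-2.8,-1.9,0],[0,0,1.5]]
    - [1,[-2.8,-1.8,0],[0,0,1.5]]
    - [1,[-2.9,-1.7,0],[0,0,1.5]]
    - [1,[-2.9,-1.6,0],[0,0,1.5]]
    - [1,[-3,-1.6,0],[0,0,1.5]]
    - [1,[-3,-1.5,0],[0,0,1.5]]
    - [1,[-3,-1.4,0],[0,0,1.5]]
    - [1,[-3.1,-1.3,0],[0,0,1.5]]
    - [1,[-3.1,-1.2,0],[0,0,1.5]]

```text
time: 16.9
ee_pos: [0.5093, -0.2307, 0.137]
tcp_rot: [180.0, -0.2, 102.5]
wrist_force: [-0.3, 1.0, -1.2]
opening: 0.0197
```

```bash
python3 plan.py .4836 -.4017 .13 94.6 6 1
```

```text
t 16.9 pos [ 0.5093 -0.2307  0.137 ] rot [180.   -0.2 102.5] q [-24.   6.  -1.  84.   0. -37.] open 0.0197 need 4
[[1.0,[-2.69,-1.04,0.11],[0.0,-0.0,1.3]],[1.0,[-2.71,-0.97,0.11],[0.0,-0.0,1.3]],[1.0,[-2.74,-0.91,0.11],[0.0,-0.0,1.3]],[1.0,[-2.76,-0.85,0.11],[0.0,-0.0,1.3]],[1.0,[-2.77,-0.78,0.11],[0.0,-0.0,1.3]],[1.0,[-2.79,-0.72,0.12],[0.0,-0.0,1.3]]]
```

Request:
play_rows:
  rows:
    - [1,[-2.7,-1,0],[0,0,1.3]]
    - [1,[-2.7,-1,0],[0,0,1.3]]
    - [1,[-2.7,-0.9,0],[0,0,1.3]]
    - [1,[-2.6,-0.8,0],[0,0,1.3]]
    - [1,[-2,-0.6,0],[0,0,1]]
    - [1,[-1,-0.3,0],[0,0,0.5]]
    - [1,[0,0,0],[0,0,0]]

```text
time: 17.6
ee_pos: [0.4825, -0.3824, 0.1331]
tcp_rot: [-179.7, -0.4, 95.2]
wrist_force: [-0.4, 0.2, -1.4]
opening: 0.0201
```

```bash
python3 plan.py .4836 -.4017 .07 94.6 3 1; python3 snap.py st1
```

```text
t 17.6 pos [ 0.4825 -0.3824  0.1331] rot [-179.7   -0.4   95.2] q [-38.  14.   8.  85.   0. -44.] open 0.0201 need 2
[[1.0,[-0.66,-0.01,2.1],[-0.1,-0.1,0.2]],[1.0,[-0.65,-0.01,2.1],[-0.1,-0.1,0.2]],[1.0,[-0.65,-0.01,2.1],[-0.1,-0.1,0.2]]]
17.6 [ 0.4825 -0.3824  0.1331] [-179.7   -0.4   95.2] open 0.0201 F [-0.4  0.2 -1.4]
side crop origin 354 44
top crop origin 420 151
```

View pics/st1.png

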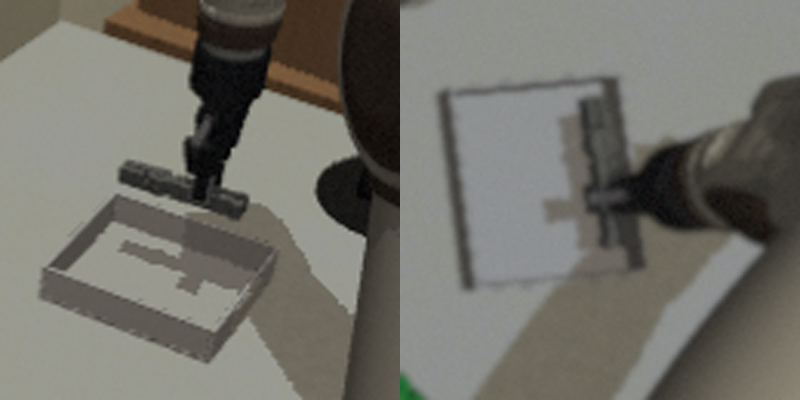

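```bash
python3 -c "
from h import *; import pickle
c=pickle.load(open('c0.pkl','rb'))
t=c['top']; print(at_z(t,(482.4,182.5),.133),at_z(t,(488.2,231),.133))
s=c['side']; f=.325
print(at_z(s,(354+120*f,44+172*f),.133),at_z(s,(354+245*f,44+207*f),.133))"
```

```text
[ 0.58069625 -0.37037581  0.133     ] [ 0.43899492 -0.37727211  0.133     ]
[ 0.56868418 -0.34998025  0.133     ] [ 0.42910381 -0.3725627   0.133     ]
```

Request:
play_rows:
  rows:
    - [1,[-0.7,0,1.5],[-0.1,0,0.2]]
    - [1,[-0.7,0,1.8],[-0.1,0,0.2]]
    - [1,[-0.4,0,1.8],[-0.1,0,0.2]]
    - [1,[0,0,1],[0,0,0]]
    - [1,[0,0,0],[0,0,0]]

```text
time: 18.2
ee_pos: [0.486, -0.3955, 0.0675]
tcp_rot: [179.9, -0.4, 95.0]
wrist_force: [-0.2, 0.8, -0.3]
opening: 0.0197
```

```bash
python3 plan.py .4836 -.4017 .03 94.6 3 1
```

```text
t 18.2 pos [ 0.486  -0.3955  0.0675] rot [179.9  -0.4  95. ] q [-39.  16.   3.  78.   0. -44.] open 0.0197 need 1
[[1.0,[-0.21,-0.1,1.25],[0.0,-0.1,0.1]],[1.0,[-0.21,-0.1,1.25],[0.0,-0.1,0.1]],[1.0,[-0.2,-0.1,1.25],[0.0,-0.1,0.1]]]
```

Request:
play_rows:
  rows:
    - [1,[-0.25,-0.1,1.2],[0,-0.1,0.1]]
    - [1,[-0.2,-0.1,1.2],[0,-0.1,0.1]]
    - [1,[-0.2,0,0.9],[0,-0.1,0.1]]
    - [1,[0,0,0],[0,0,0]]

```text
time: 18.6
ee_pos: [0.4851, -0.4017, 0.0325]
tcp_rot: [179.9, -0.1, 94.8]
wrist_force: [0.3, 0.3, -1.2]
opening: 0.0201
```

```bash
python3 plan.py .4836 -.4017 .025 94.6 1 1
```

```text
t 18.6 pos [ 0.4851 -0.4017  0.0325] rot [ 1.799e+02 -1.000e-01  9.480e+01] q [-40.  17.   0.  74.   0. -44.] open 0.0201 need 1
[[1.0,[0.01,-0.16,0.75],[0.1,-0.1,0.2]]]
```

Request:
play_rows:
  rows:
    - [1,[0,-0.1,0.5],[0,0,0]]
    - [1,[0,0,0.3],[0,0,0]]
    - [1,[0,0,0.1],[0,0,0]]

```text
time: 18.9
ee_pos: [0.4843, -0.4021, 0.0253]
tcp_rot: [179.8, 0.0, 94.8]
wrist_force: [-2.7, 3.4, 10.5]
opening: 0.0198
```

Request:
play_rows:
  rows:
    - [0.57,[0,0,-0.1],[0,0,0]]
    - [0.57,[0,0,0],[0,0,0]]
    - [0.57,[0,0,0],[0,0,0]]
    - [0.57,[0,0,0],[0,0,0]]

```text
time: 19.3
ee_pos: [0.4849, -0.4026, 0.0276]
tcp_rot: [179.7, 0.1, 94.8]
wrist_force: [-0.3, 0.2, -0.3]
opening: 0.0366
```

Request:
play_rows:
  rows:
    - [0.57,[0,0,-0.8],[0,0,0]]
    - [0.57,[0,0,-2],[0,0,0]]
    - [0.57,[0,0,-3.5],[0,0,0]]
    - [0.5,[0,0,-4],[0,0,0]]
    - [0,[0,0,-0.5],[0,0,0]]

```text
time: 19.8
ee_pos: [0.4834, -0.4017, 0.1391]
tcp_rot: [179.8, -0.0, 94.8]
wrist_force: [0.5, 0.7, 0.4]
opening: 0.056
```

```bash
python3 snap.py st2 .5 -.36 .02; python3 plan.py .5585 -.0243 .12 107.9 10 0
```

```text
19.8 [ 0.4834 -0.4017  0.1391] [179.8  -0.   94.8] open 0.056 F [0.5 0.7 0.4]
side crop origin 342 68
top crop origin 400 148
t 19.9 pos [ 0.4826 -0.4011  0.1352] rot [-180.    -0.2   94.8] q [-40.  15.  10.  85.   0. -45.] open 0.0702 need 9
[[0.0,[3.69,1.07,0.17],[0.0,-0.0,-1.3]],[0.0,[3.67,1.15,0.16],[0.0,-0.0,-1.3]],[0.0,[3.64,1.24,0.16],[0.0,-0.0,-1.3]],[0.0,[3.61,1.32,0.16],[0.0,-0.0,-1.3]],[0.0,[3.58,1.4,0.16],[0.0,-0.0,-1.3]],[0.0,[3.54,1.48,0.16],[0.0,-0.0,-1.3]],[0.0,[3.51,1.57,0.16],[0.0,-0.0,-1.3]],[0.0,[3.47,1.65,0.16],[0.0,-0.0,-1.3]],[0.0,[3.43,1.72,0.15],[0.0,-0.0,-1.3]],[0.0,[3.39,1.8,0.15],[0.0,-0.0,-1.3]]]
```

View pics/st2.png

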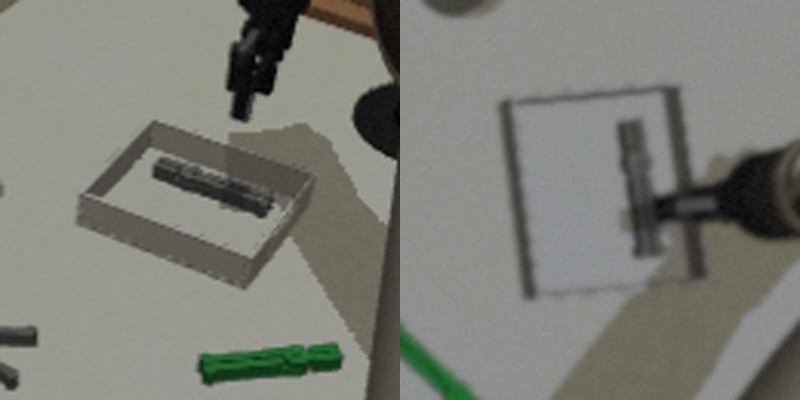

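The first free clamp lies flat and closed in the right half of the box. On to the middle clamp.

Request:
play_rows:
  rows:
    - [0,[2,0.6,0],[0,0,-1]]
    - [0,[3.7,1.1,0.1],[0,0,-1.3]]
    - [0,[3.7,1.2,0.2],[0,0,-1.3]]
    - [0,[3.6,1.3,0.2],[0,0,-1.3]]
    - [0,[3.6,1.4,0.2],[0,0,-1.3]]
    - [0,[3.6,1.4,0.2],[0,0,-1.3]]
    - [0,[3.5,1.5,0.2],[0,0,-1.3]]
    - [0,[3.5,1.6,0.2],[0,0,-1.3]]
    - [0,[3.4,1.7,0.2],[0,0,-1.3]]
    - [0,[2.5,1.3,0.2],[0,0,-1]]
    - [0,[0,0,0],[0,0,0]]

```text
time: 21.0
ee_pos: [0.5433, -0.0285, 0.1031]
tcp_rot: [-179.1, -1.0, 108.0]
wrist_force: [-1.2, -0.7, 0.7]
opening: 0.0852
```

```bash
python3 plan.py .5585 -.0243 .05 107.9 3 0; python3 snap.py c1a
```

```text
t 21.0 pos [ 0.5433 -0.0285  0.1031] rot [-179.1   -1.   108. ] q [ -3.   5.  -5.  81.   1. -21.] open 0.0852 need 2
[[0.0,[-0.05,0.55,1.76],[-0.3,-0.3,0.0]],[0.0,[-0.04,0.54,1.76],[-0.3,-0.3,0.0]],[0.0,[-0.03,0.53,1.77],[-0.3,-0.3,0.0]]]
21.0 [ 0.5433 -0.0285  0.1031] [-179.1   -1.   108. ] open 0.0852 F [-1.2 -0.7  0.7]
side crop origin 278 99
top crop origin 299 134
```

View pics/c1a.png

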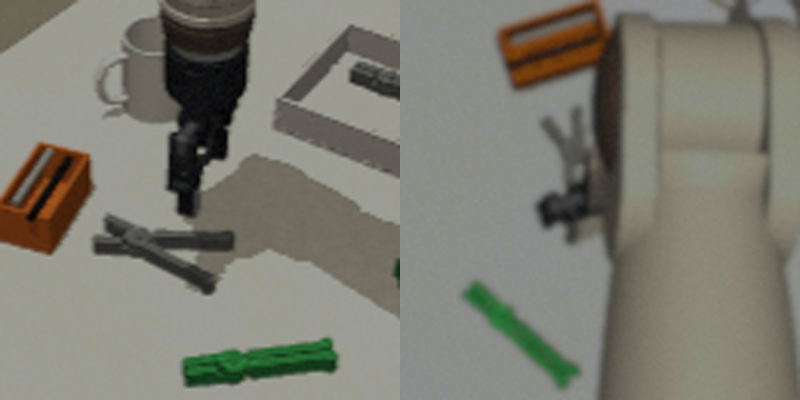

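Request:
play_rows:
  rows:
    - [0,[0,0.5,1.8],[-0.3,-0.3,0]]
    - [0,[0,0.5,1.8],[-0.3,-0.3,0]]
    - [0,[0,0.4,1.8],[-0.3,-0.3,0]]
    - [0,[0,0,1],[0,0,0]]
    - [0,[0,0,0],[0,0,0]]

```text
time: 21.6
ee_pos: [0.5539, -0.0299, 0.0357]
tcp_rot: [-179.9, -0.0, 107.6]
wrist_force: [0.8, -0.6, 1.3]
opening: 0.0856
```

```bash
python3 plan.py .5585 -.0243 .016 107.9 2 0
```

```text
t 21.6 pos [ 0.5539 -0.0299  0.0357] rot [-179.9   -0.   107.6] q [ -3.   7. -11.  72.  -0. -21.] open 0.0856 need 1
[[0.0,[0.2,0.31,0.98],[-0.1,-0.0,-0.2]],[0.0,[0.2,0.31,0.98],[-0.1,-0.0,-0.2]]]
```

Request:
play_rows:
  rows:
    - [0,[0.2,0.3,0.8],[0,0,-0.1]]
    - [0,[0.2,0.3,0.8],[0,0,-0.1]]
    - [0,[0,0,0.1],[0,0,0]]

```text
time: 21.9
ee_pos: [0.559, -0.0251, 0.0189]
tcp_rot: [-179.9, 0.0, 107.7]
wrist_force: [-0.4, 0.3, -0.3]
opening: 0.0853
```

```bash
python3 plan.py .5585 -.0243 .018 107.9 1 0
```

```text
t 21.9 pos [ 0.559  -0.0251  0.0189] rot [-179.9    0.   107.7] q [ -3.   8. -11.  71.  -0. -20.] open 0.0853 need 1
[[0.0,[0.09,-0.02,0.09],[-0.1,0.0,-0.2]]]
```

Request:
play_rows:
  rows:
    - [0.2,[0,0,0],[0,0,0]]
    - [0.4,[0,0,0],[0,0,0]]
    - [0.7,[0,0,0],[0,0,0]]
    - [1,[0,0,0],[0,0,0]]
    - [1,[0,0,0],[0,0,0]]
    - [1,[0,0,0],[0,0,0]]
    - [1,[0,0,0],[0,0,0]]
    - [1,[0,0,0],[0,0,0]]
    - [1,[0,0,0],[0,0,0]]
    - [1,[0,0,0],[0,0,0]]
  newtons: 25

```text
time: 22.9
ee_pos: [0.5604, -0.0251, 0.0215]
tcp_rot: [179.9, 0.1, 107.7]
wrist_force: [-0.6, 0.1, 1.2]
opening: 0.0209
```

```bash
python3 snap.py c1b
```

```text
22.9 [ 0.5604 -0.0251  0.0215] [1.799e+02 1.000e-01 1.077e+02] open 0.0209 F [-0.6  0.1  1.2]
side crop origin 272 117
top crop origin 295 132
```

View pics/c1b.png

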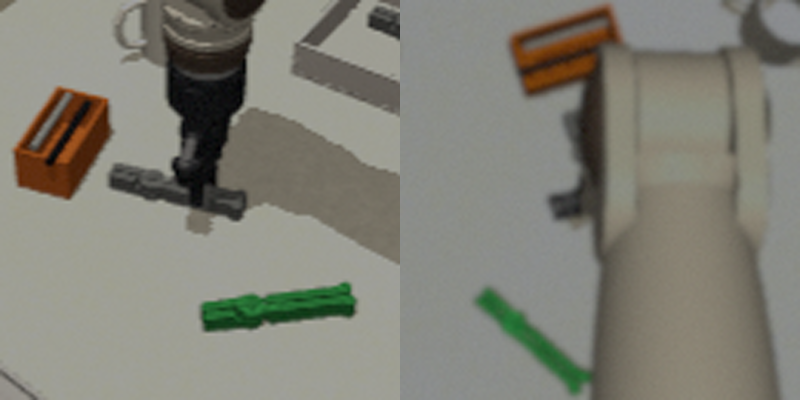

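It closes to 21 mm too, so it also goes to stock, in the left half.

Request:
play_rows:
  rows:
    - [1,[0,0,0],[0,0,0]]
    - [1,[0,0,-1],[0,0,0]]
    - [1,[0,0,-2.5],[0,0,0]]
    - [1,[0,0,-4],[0,0,0]]
    - [1,[0,0,-3.5],[0,0,0]]
    - [1,[0,0,-0.5],[0,0,0]]
  newtons: 40

```text
time: 23.6
ee_pos: [0.5583, -0.0249, 0.1406]
tcp_rot: [-179.9, -0.0, 107.7]
wrist_force: [-0.2, -0.2, -0.8]
opening: 0.0197
```

```bash
python3 plan.py .4768 -.3179 .13 94.6 11 1
```

```text
t 23.6 pos [ 0.5583 -0.0249  0.1406] rot [-179.9   -0.   107.7] q [ -3.   5.  -1.  84.  -0. -20.] open 0.0197 need 7
[[1.0,[-2.31,-1.51,0.1],[-0.0,0.0,1.2]],[1.0,[-2.34,-1.47,0.1],[-0.0,0.0,1.2]],[1.0,[-2.37,-1.42,0.1],[-0.0,0.0,1.2]],[1.0,[-2.4,-1.37,0.1],[-0.0,0.0,1.2]],[1.0,[-2.43,-1.32,0.1],[-0.0,0.0,1.2]],[1.0,[-2.46,-1.27,0.1],[-0.0,0.0,1.2]],[1.0,[-2.48,-1.22,0.1],[-0.0,0.0,1.2]],[1.0,[-2.51,-1.16,0.1],[-0.0,0.0,1.2]],[1.0,[-2.53,-1.11,0.1],[-0.0,0.0,1.2]],[1.0,[-2.55,-1.06,0.1],[-0.0,0.0,1.2]],[1.0,[-2.58,-1.01,0.1],[-0.0,0.0,1.2]]]
```

Request:
play_rows:
  rows:
    - [1,[-1.5,-1,0],[0,0,0.8]]
    - [1,[-2.4,-1.5,0],[0,0,1.2]]
    - [1,[-2.4,-1.5,0],[0,0,1.2]]
    - [1,[-2.4,-1.4,0],[0,0,1.2]]
    - [1,[-2.4,-1.3,0],[0,0,1.2]]
    - [1,[-2.5,-1.3,0],[0,0,1.2]]
    - [1,[-2.5,-1.2,0],[0,0,1.2]]
    - [1,[-2.5,-1.2,0],[0,0,1.2]]
    - [1,[-2.5,-1.1,0],[0,0,1.2]]
    - [1,[-2.5,-1.1,0],[0,0,1.2]]
    - [1,[-2.0,-0.8,0],[0,0,1]]
    - [1,[-1,-0.4,0],[0,0,0.5]]

```text
time: 24.8
ee_pos: [0.4726, -0.3226, 0.1415]
tcp_rot: [-179.9, -0.1, 94.3]
wrist_force: [-0.3, -0.1, -1.0]
opening: 0.0199
```

```bash
python3 plan.py .4768 -.3179 .07 94.6 3 1; python3 snap.py st3
```

```text
t 24.8 pos [ 0.4726 -0.3226  0.1415] rot [-1.799e+02 -1.000e-01  9.430e+01] q [-34.   7.   1.  84.  -0. -39.] open 0.0199 need 2
[[1.0,[0.14,0.15,2.38],[-0.0,-0.0,-0.1]],[1.0,[0.14,0.15,2.38],[-0.0,-0.0,-0.1]],[1.0,[0.14,0.15,2.38],[-0.0,-0.0,-0.1]]]
24.8 [ 0.4726 -0.3226  0.1415] [-1.799e+02 -1.000e-01  9.430e+01] open 0.0199 F [-0.3 -0.1 -1. ]
side crop origin 348 51
top crop origin 401 155
```

View pics/st3.png

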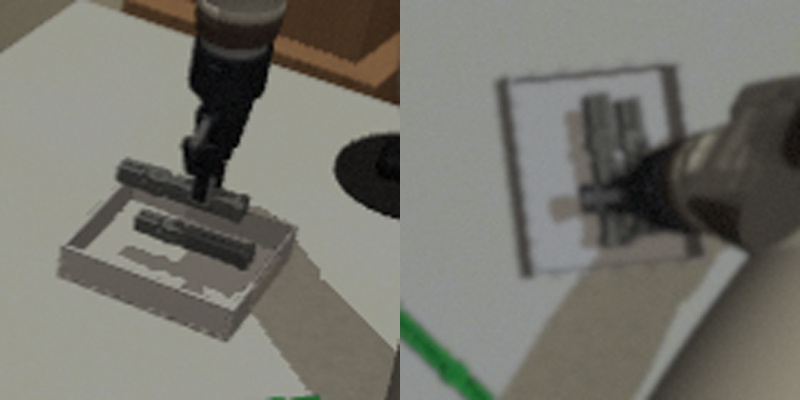

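Request:
play_rows:
  rows:
    - [1,[0.2,0.2,0],[0,0,0]]
    - [1,[0.2,0.2,1.5],[0,0,0]]
    - [1,[0.1,0.1,2],[0,0,0]]
    - [1,[0,0,2],[0,0,0]]
    - [1,[0,0,1],[0,0,0]]
    - [1,[0,0,0],[0,0,0]]

```text
time: 25.5
ee_pos: [0.4796, -0.3101, 0.0711]
tcp_rot: [-179.9, -0.2, 94.7]
wrist_force: [0.1, 0.7, -0.7]
opening: 0.0197
```

```bash
python3 plan.py .4768 -.3179 .032 94.6 3 1
```

```text
t 25.5 pos [ 0.4796 -0.3101  0.0711] rot [-179.9   -0.2   94.7] q [-33.   8.  -5.  77.   0. -38.] open 0.0197 need 1
[[1.0,[-0.25,-0.11,1.3],[-0.0,-0.1,0.0]],[1.0,[-0.25,-0.11,1.3],[-0.0,-0.1,0.0]],[1.0,[-0.25,-0.11,1.3],[-0.0,-0.1,0.0]]]
```

Request:
play_rows:
  rows:
    - [1,[-0.3,-0.1,1.2],[0,0,0]]
    - [1,[-0.25,-0.1,1.2],[0,0,0]]
    - [1,[-0.2,-0.1,0.9],[0,0,0]]
    - [1,[0,0,0],[0,0,0]]

```text
time: 25.9
ee_pos: [0.4778, -0.3179, 0.0362]
tcp_rot: [-180.0, -0.1, 94.8]
wrist_force: [0.6, 0.1, -0.2]
opening: 0.02
```

```bash
python3 plan.py .4768 -.3179 .027 94.6 1 1
```

```text
t 25.9 pos [ 0.4778 -0.3179  0.0362] rot [-1.80e+02 -1.00e-01  9.48e+01] q [-34.   9.  -8.  73.   0. -38.] open 0.02 need 1
[[1.0,[0.0,-0.1,0.92],[-0.0,-0.1,0.2]]]
```

Request:
play_rows:
  rows:
    - [1,[0,-0.1,0.5],[0,0,0]]
    - [1,[0,0,0.4],[0,0,0]]
    - [1,[0,0,0.2],[0,0,0]]

```text
time: 26.2
ee_pos: [0.4771, -0.3186, 0.0265]
tcp_rot: [179.9, -0.1, 94.8]
wrist_force: [-8.1, 5.9, 22.8]
opening: 0.0201
```

Request:
play_rows:
  rows:
    - [1,[0,0,-0.15],[0,0,0]]
    - [0.57,[0,0,0],[0,0,0]]
    - [0.57,[0,0,0],[0,0,0]]
    - [0.57,[0,0,0],[0,0,0]]
    - [0.57,[0,0,-0.8],[0,0,0]]
    - [0.57,[0,0,-2],[0,0,0]]
    - [0.57,[0,0,-3.5],[0,0,0]]
    - [0.5,[0,0,-4],[0,0,0]]
    - [0.5,[0,0,-2],[0,0,0]]
    - [0.5,[0,0,0],[0,0,0]]

```text
time: 27.2
ee_pos: [0.4767, -0.3185, 0.1579]
tcp_rot: [179.9, -0.0, 94.8]
wrist_force: [0.4, 0.0, -0.6]
opening: 0.0424
```

```bash
python3 snap.py st4 .5 -.36 .02; python3 snap.py rp4 .486 .36 .02
```

```text
27.2 [ 0.4767 -0.3185  0.1579] [179.9  -0.   94.8] open 0.0424 F [ 0.4  0.  -0.6]
side crop origin 342 68
top crop origin 400 148
27.3 [ 0.4759 -0.318   0.1548] [-179.9   -0.2   94.8] open 0.0425 F [0.4 0.3 0.1]
side crop origin 206 207
top crop origin 176 157
```

View pics/st4.png

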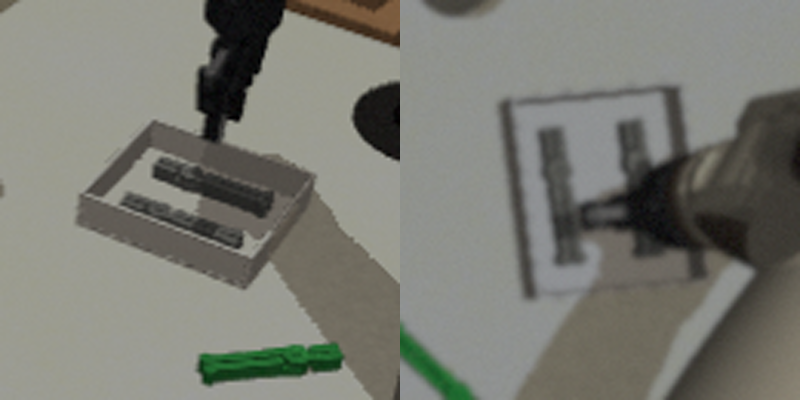

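View pics/rp4.png

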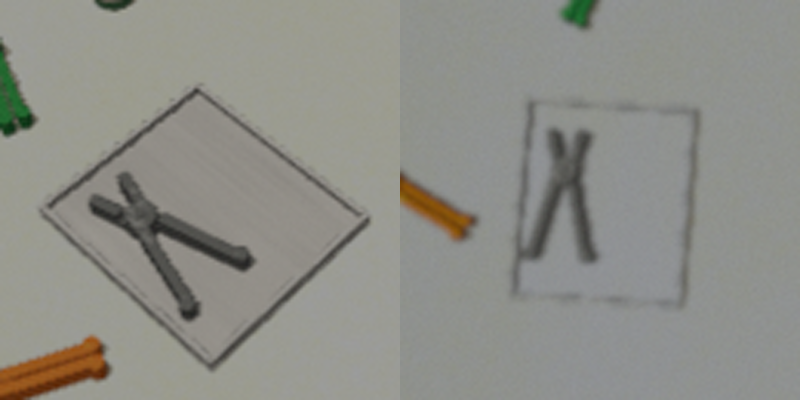

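```bash
cat > m3.py <<'E'
from fit import *
from workcell import camera,get_obs
np.set_printoptions(precision=4,suppress=True)
cs={n:camera(n) for n in("side","top")}
cen=np.array([.486,.3625]); a=np.radians(-4.6)
def roi(c,pts):
    u=np.array([proj(c,p) for p in pts]); lo=u.min(0)-3; hi=u.max(0)+3; return (int(lo[0]),int(lo[1]),int(hi[0])+1,int(hi[1])+1)
P0=[.518,.397,a,np.radians(14)]
pts=[(x,y,z) for l in hulls(P0) for x,y in l for z in(.005,.025)]
v={n:(c,roi(c,pts)) for n,c in cs.items()}
for nm in (["side","top"],["side"],["top"]):
  for fz in (False,True):
    if fz and len(nm)<2: continue
    P,e=fit([v[n] for n in nm],P0,z0=.005,free_z=fz); 
    pk=np.array([p for l in hulls(P) for p in l]); loc=(pk-cen)@np.array([[np.cos(a),-np.sin(a)],[np.sin(a),np.cos(a)]])
    print(nm,np.array(P[:2]),np.degrees(P[2:4]),P[4:],round(e,3),"local min/max",loc.min(0),loc.max(0))
E
python3 m3.py
```

```text
['side', 'top'] [0.518  0.3987] [-4.4398 14.2628] [] 0.622 local min/max [-0.0657  0.0029] [0.0734 0.0738]
['side', 'top'] [0.5205 0.3981] [-4.2484 14.1747] [np.float64(-0.006519807671863387)] 0.441 local min/max [-0.0634  0.0025] [0.076  0.0731]
['side'] [0.5173 0.4005] [-4.3114 13.84  ] [] 0.266 local min/max [-0.0668  0.0051] [0.0727 0.0747]
['top'] [0.5204 0.3964] [-4.4826 14.1093] [] 0.188 local min/max [-0.0632  0.0011] [0.076  0.0716]
```

Run:
```python
from h import *
from workcell import *
import pickle
c0=pickle.load(open("c0.pkl","rb"))["side"]; c=camera("side")
d=np.abs(c["img"].astype(int)-c0["img"].astype(int)).max(2)
for n,(x0,x1,y0,y1) in dict(mug=(308,343,104,138),glue=(232,250,177,211),pen=(275,308,145,181)).items():
    print(n,(d[y0:y1,x0:x1]>40).mean())
cv2.imwrite("pics/final.png",c["img"][:,:,::-1]); print(get_obs()["time"])
```

```text
mug 0.0
glue 0.0
pen 0.0
27.55
```

View pics/final.png

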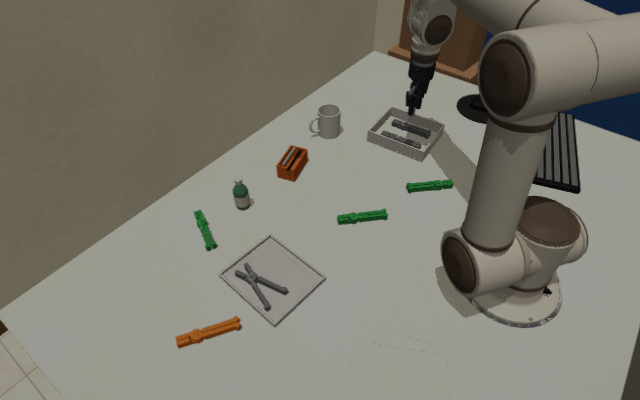

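The fused clamp lies in the tray at (262,285) and the two closed ones in the box at (410,130) and (402,140). The bystanders are unmoved and the gripper is clear.

```bash
python3 -c "
from workcell import job_done; print(job_done())"
```

```text
the job is handed in; nothing more can be done
None
```

All three clamps are tested and sorted, and the job is handed in at about 27.6 s of the 69 s allowed.

- **Fused (1):** the right-hand clamp stopped at 49 mm under 20 and 30 N, its as-found span. It lies flat in the repair tray.
- **Free (2):** the left and middle clamps both closed to about 21 mm. They lie squeezed shut, side by side and lengthwise in the stock box.

**Last checks:**
- The fused clamp's outline fits inside the tray walls (74 mm of the 85 mm half-width).
- Both free clamps show closed and flat inside the box.
- The side-camera picture shows no change at the mug, glue bottle or pen box.
- The gripper is open about 13 cm above the box floor, touching nothing.

**Disagreements and rough spots:**
- The two cameras disagreed by about 3–5 mm in position and 4–7 mm in height, so I set each clamp down by feel. The highest set-down force I read was about 24 N, on the last one.
- Some moves overshot by up to about 8 mm and were corrected before grasping or placing.

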